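# Swap a boxed bearing for the profile in the half-lidded tray

## Robot

A 7-joint arm with a two-finger parallel gripper is mounted at the origin on the work surface. World frame = base frame: x ahead of the robot, y to its left, z up, the work surface at z = 0. Lengths are in m, angles in rad, forces in N, time in s.
With the tool pointing down it reaches from about 0.4 to 0.85 m from the base axis. Payload 4.5 kg.
Tool frame: the origin (TCP) lies on the mounting face of the last link; the fingertips stand 166 mm ahead of it and the grasp point (between the pads) lies 147 mm ahead of it; y points along the fingers, z is the direction in which the jaws open and shut, and the axes are right-handed (so a half turn about y gives the same grasp; the last joint's range is limited). The gripper opens to 88 mm and grips with 3 to 60 N. Pads are 18 mm wide; open, the fingers measure 123 mm over their backs; the gripper's body (75 mm by 187 mm) begins 45 mm behind the grasp point.
Start: joints at [-1.104, 0.689, -0.195, 1.565, 0.157, 0.902, -0.215], TCP at [0.262, 0.567, 0.405] pointing down, gripper open.
Joint ranges: [-3.01, 3.01], [-0.46, 2.08], [-1.47, 1.51], [0.13, 2.56], [-1, 4.14], [0.04, 2.09], [-2.66, 2.66]. Speed limits (rad/s): [2.57, 2.57, 3.14, 3.14, 3.14, 3.14, 3.14].

## Interface

Orientations are given as a unit quaternion [x, y, z, w].
In Python, from plant import r gives the robot as it stands.
- The arm moves only by the tool arm_command, never from a script. Its argument "deltas" is a list of rows, each an object of numbers: "dx", "dy", "dz": the shift along the tool's x, y, z each as a share of 1000 mm, from -1 to 1; "wx", "wy", "wz": the turn, a rotation vector about the tool's x, y, z each as a share of 45 degrees, from -1 to 1. In form: [{"dx": .., "dy": .., "dz": .., "wx": .., "wy": .., "wz": ..}, ...]. A call has exactly 5 rows; each row is the pose to reach, as a shift and turn from the pose commanded when the call began, along the tool's axes at that moment; what a row does not reach only later rows make up. A row lasts 1/10 s, in which the tool goes at most 50 mm and 8.59 degrees, less where a joint would pass 70% of its speed; a pose out of reach is approached as far as the arm can. A call with a number of a shift or a turn outside -1 to 1 is refused whole. A call with a gripper value outside its range is refused whole. "claw" is the opening, from -1 (shut) to 1 (fully open), set as the call begins (left out, the last holds). The fingers move at their own pace and stop on an object; "grip_force" is the grip in N (left out, the last holds). Time passes only in rows, so rows that repeat a pose let the fingers close, or fill a call up. It gives the time, the measured TCP pose, the force and the opening at its end, in the units of the state.
- r.get_state(): the state, without advancing time (a new reading comes with each control period).
- r.snapshot(name): name is "scene" or "top"; returns the picture (420x560x3 uint8, red, green, blue); there is no depth.
- r.get_calibration(name): a dict with "vertical_fov" (degrees; the focal length in pixels is half the picture's height over the tangent of half this angle, whatever the lens; pixels are square), "cx", "cy" (the principal point, pixels), "R" (3x3) and "t" (3): a world point X has camera coordinates R X + t. Camera axes: x right, y down, z forward; pixel columns grow to the right and rows downward; lengths in m; the calibration is good to about 2 mm. A picture is of the moment at which its call begins. get_calibration takes no time and is no camera call.
- r.finish_job(): hands the job in, once; it reports no verdict.
The state is a dict: "clock": time; "q": joint angles; "qd": joint speeds; "joint_torque": joint torques, N m; "tool_pos": TCP position; "eef_rot": TCP orientation; "contact_force": force on the tool from outside, world axes, zero at the start; "moment": the same for the moment, N m; "opening": opening from 0.0 (shut) to 1.0 (fully open).
Only numpy, scipy, OpenCV 4.12 (cv2) and the standard library are available. Lean on these libraries where they do the work, as an engineer would, in place of code of your own. Each camera call takes 0.05 s, during which the arm holds its last target.

## Task

Swap parts at the blue tray: first set the small blue boxed bearing down gently, flat on the floor of the tray's empty bay (do not drop it), and let it go. Then take the slotted aluminium profile out of the other bay, tilting it to thread it from under the fixed half lid through the opening, and finish still holding it in the gripper, steady in the air with the whole profile at least 6 cm above the tray's rim. Leave the other things on the bench where they are.

Things in the scene. Friction and masses are not known exactly. Their poses are not given: they have to be found in the camera images.
- tray: fixed blue parts tray, 300 (x) x 265 (y) x 80 mm high, walls and floor 5 mm thick. Origin: centre of its underside; +x points away from the robot (yaw within 13 degrees). A 5 mm divider along x at y = 0, up to z 75, makes two bays, each 290 x 125 mm inside: the left one (y 2.5 to 127.5) holds the profile, the right one (y -127.5 to -2.5) is empty
- lid_edge (a point): middle of the upper far edge of the tray's rigid, fixed grey half lid, at (10, 0, 80) mm in the tray's frame. The lid, 5 mm thick (z 75 to 80), covers both bays on the robot's side, x -150 to 10, with 70 mm clear height under it; both bays are open above from x = 10 to the far wall's inner face at x = 145
- bay_floor (a point): point on the floor of the empty right bay under the middle of its opening, at (77.5, -65, 5) mm in the tray's frame
- opening (a point): centre of the left bay's opening at rim height, at (77.5, 65, 80) mm in the tray's frame; the opening is 135 mm (along x) by 125 mm
- profile: loose slotted aluminium profile, 240 mm long, 20 x 20 mm section, about 0.12 kg, lying on the floor of the left bay along the tray's x (within 4 degrees); its robot-side half is hidden under the half lid, the far half shows in the opening. Origin: centre of its underside; x along it towards the orange capped end, z up
- end_cap (a point): centre of the profile's orange capped end face (the far end, in the opening), 120 mm from the middle
- end_bare (a point): centre of the profile's bare end face (under the half lid)
- carton: loose boxed bearing: a small square blue box with white and red bands and a white square on top, 50 x 50 x 35 mm high, about 0.16 kg, standing flat on the bench to the right of the tray. Origin: centre of its underside, z up
- tape: bystander: roll of yellow tape lying flat, 72 mm across, 24 mm high. Origin: centre of its underside
- bearing: bystander: bare steel ball bearing lying flat, 62 mm across, 16 mm high. Origin: centre of its underside
- can: bystander: drinks can, 66 mm across, 115 mm high, upright. Origin: centre of its underside
- screwdriver: bystander: screwdriver with a red handle lying on the bench beyond the tray. Its x axis runs along it
- bracket: bystander: steel angle bracket 60 x 40 x 55 mm high, beyond the tray. Origin: centre of its underside
- mug: bystander: white mug, 80 mm across, 90 mm high. Origin: centre of its underside
Things that resemble listed ones, but are neither listed nor needed, are in the scene too. Of the things shaped like the profile, the aluminium one is meant. What is shaped like the carton but orange is not meant.

How it is judged:
By the outcome, as a careful person would: the job done as asked, in the order asked, and still so for the second after the job is handed in, while the arm keeps its last pose, push and grip.
It also fails if it takes over 64 s, if anything falls off the work surface, if the arm or the gripper's body presses on something with over 40 N, if the wrist force passes 120 N, or if a joint passes its speed limit or range.

## Working session

There is one attempt and no reset: what is moved stays moved. The work goes in short steps, Python scripts to look and compute and a tool call to move; the robot and the scene stay as the last step left them, time stands still between calls to the robot, and variables do not carry over. Pictures are saved under pics/ and viewed, and the job is handed in when it is done.

Besides the shell and the picture viewer there is one more tool, called after "Request:" as a command line: name --argument value ..., lists and objects as JSON in quotes. arm_command: Moves the arm, as the interface text tells. Shift numbers are shares of 1000 mm and turn numbers shares of 45 degrees, none past 1 either way. Its arguments: {"type":"object","properties":{"deltas":{"type":"array","items":{"type":"object","properties":{"dx":{"type":"number","minimum":-1,"maximum":1},"dy":{"type":"number","minimum":-1,"maximum":1},"dz":{"type":"number","minimum":-1,"maximum":1},"wx":{"type":"number","minimum":-1,"maximum":1},"wy":{"type":"number","minimum":-1,"maximum":1},"wz":{"type":"number","minimum":-1,"maximum":1}}}},"claw":{"type":"number"},"grip_force":{"type":"number"}},"required":["deltas"]}

```bash
ls; mkdir -p pics; python3 - <<'E'
from plant import r
import cv2,json
s=r.get_state(); print({k:s[k] for k in('clock','q','tool_pos','eef_rot','contact_force','opening')})
for n in('scene','top'):
    im=r.snapshot(n); cv2.imwrite(f'pics/{n}0.png',im[:,:,::-1]); c=r.get_calibration(n); print(n,c)
E
```

```text
pics
{'clock': 0.0, 'q': array([-1.10414434,  0.68998099, -0.19451877,  1.56636707,  0.15731163,
        0.90247762, -0.21510359]), 'tool_pos': array([0.26204705, 0.56704301, 0.4039056 ]), 'eef_rot': array([ 0.69126164, -0.15190325,  0.15172007, -0.68997375]), 'contact_force': array([0.62546936, 0.00653596, 1.11581395]), 'opening': 1.0022334704157563}
scene {'vertical_fov': 55.88368987047342, 'cx': 282.7034677274015, 'cy': 212.03256298323845, 'R': array([[ 0.63120125,  0.77548965, -0.01416949],
       [ 0.55233685, -0.462244  , -0.69372508],
       [-0.54452638,  0.43005381, -0.72010051]]), 't': array([-0.33900963, -0.21024479,  1.39477586])}
top {'vertical_fov': 47.95625878850167, 'cx': 280.32172839100133, 'cy': 219.63440821658642, 'R': array([[ 0.02197249, -0.9997271 ,  0.0079337 ],
       [-0.99878297, -0.02230085, -0.04399139],
       [ 0.04415631, -0.00695744, -0.99900041]]), 't': array([0.00315525, 0.50099593, 1.19493385])}
```

View pics/scene0.png

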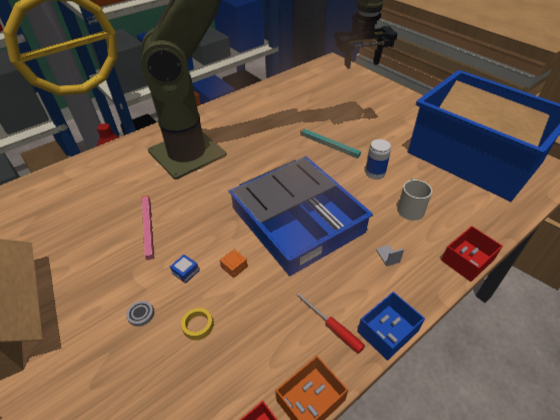

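View pics/top0.png

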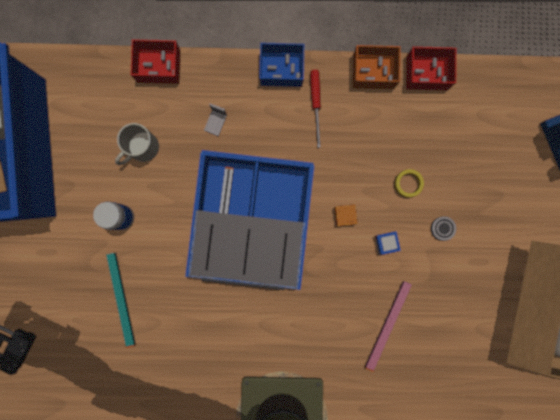

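The top view shows the tray (lid towards the robot) around (250,220), the carton at (388,243), an orange decoy at (346,215), and the profile at about (226,190). I'll zoom in.

```bash
python3 - <<'E'
import cv2
im=cv2.imread('pics/top0.png'); c=im[140:300,180:410]; cv2.imwrite('pics/topz.png',cv2.resize(c,None,fx=3.4,fy=3.4,interpolation=cv2.INTER_CUBIC))
im=cv2.imread('pics/scene0.png'); c=im[150:285,160:380]; cv2.imwrite('pics/scenez.png',cv2.resize(c,None,fx=3.6,fy=3.6,interpolation=cv2.INTER_CUBIC))
E
```

```text
(no output)
```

View pics/topz.png

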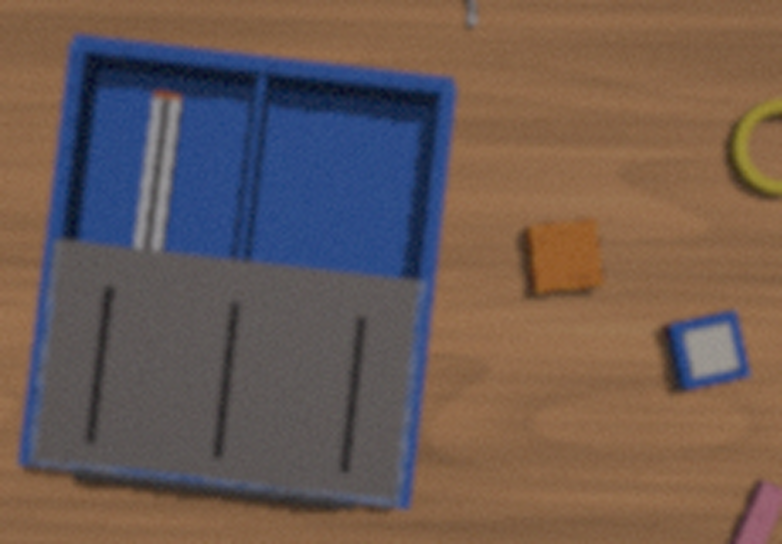

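View pics/scenez.png

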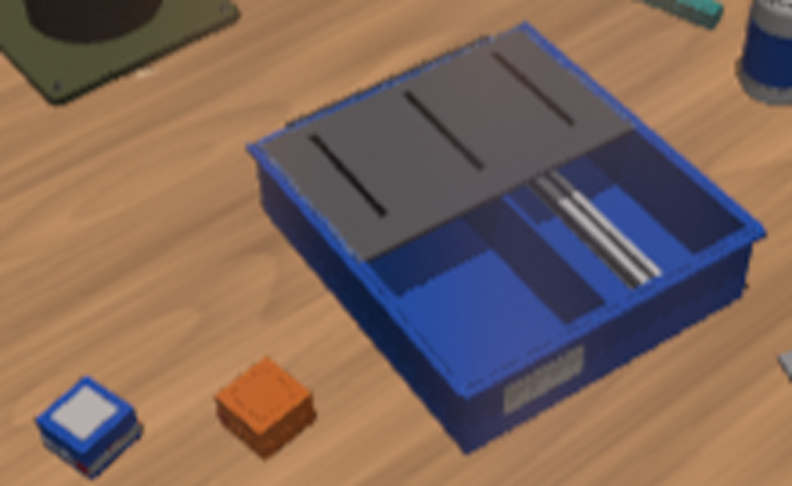

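```bash
cat > h.py <<'E'
import numpy as np, cv2
from plant import r
C={n:r.get_calibration(n) for n in('scene','top')}
def f(n): return 210/np.tan(np.radians(C[n]['vertical_fov']/2))
def proj(n,X):
    c=C[n]; p=np.atleast_2d(X)@np.array(c['R']).T+c['t']; return np.c_[p[:,0]/p[:,2]*f(n)+c['cx'],p[:,1]/p[:,2]*f(n)+c['cy']]
def back(n,uv,z):
    c=C[n];R=np.array(c['R']);o=-R.T@c['t'];d=R.T@np.array([(uv[0]-c['cx'])/f(n),(uv[1]-c['cy'])/f(n),1]);return o+d*(z-o[2])/d[2]
def T(u): return ((np.array(u,float)+.5)/3.4-.5+[180,140])
def S(u): return ((np.array(u,float)+.5)/3.6-.5+[160,150])
E
python3 - <<'E'
from h import *
from scipy.optimize import least_squares
W=np.array([[150,132.5,80],[150,-132.5,80],[-150,-132.5,80],[-150,132.5,80],[10,127.5,80],[10,-127.5,80]])/1000
top=T([[75,37],[455,79],[407,508],[22,467],[56,239],[424,282]])
sc=S([[765,236],[468,398],[250,148],[525,24],[632,130],[366,259]])
def w(p,X): c,s=np.cos(p[2]),np.sin(p[2]); return X@np.array([[c,s,0],[-s,c,0],[0,0,1]])+[p[0],p[1],0]
for use in('ts','t','s'):
    def res(p):
        o=[]
        if 't' in use:o.append((proj('top',w(p,W))-top).ravel())
        if 's' in use:o.append((proj('scene',w(p,W))-sc).ravel())
        return np.concatenate(o)
    s=least_squares(res,[.55,.07,-.05]);print(use,s.x[:2],np.degrees(s.x[2]));print(s.fun.reshape(-1,2).round(1).tolist())
print('carton top', [back('top',T(u),.035).round(4) for u in [[668,325],[736,312],[750,377],[682,390]]])
print('carton scene', [back('scene',S(u),.035).round(4) for u in [[38,420],[84,377],[138,410],[90,455]]])
print('cap', back('top',T([167,96]),.02), 'lidend',back('top',T([149,250]),.02))
print('cap scene',back('scene',S([648,276]),.02),back('scene',S([660,268]),.02),back('scene',S([633,283]),.02))
E
```

```text
ts [0.49767    0.08733368] -5.182005676317503
[[1.2, 0.8], [-1.8, 0.8], [-1.4, -1.6], [1.8, -2.0], [1.9, -1.0], [-1.1, -1.8], [-2.1, -2.0], [-0.5, -2.3], [0.9, -1.5], [-1.1, 0.1], [0.4, -0.5], [-0.6, 0.6]]
t [0.49568676 0.08750951] -5.16192772960015
[[1.1, 1.6], [-1.9, 1.6], [-1.4, -0.8], [1.7, -1.1], [1.8, -0.2], [-1.2, -1.0]]
s [0.50171262 0.08582801] -5.256795637401137
[[-1.3, -0.8], [-0.1, -1.0], [1.3, -0.6], [-0.6, 0.9], [1.0, 0.4], [-0.2, 1.7]]
carton top [array([ 0.466 , -0.2262,  0.035 ]), array([ 0.4767, -0.2763,  0.035 ]), array([ 0.4291, -0.2871,  0.035 ]), array([ 0.4185, -0.2372,  0.035 ])]
carton scene [array([ 0.4354, -0.2864,  0.035 ]), array([ 0.4223, -0.2423,  0.035 ]), array([ 0.4732, -0.2273,  0.035 ]), array([ 0.4854, -0.2728,  0.035 ])]
cap [0.6292902  0.14840284 0.02      ] lidend [0.51356736 0.15871345 0.02      ]
cap scene [0.60548462 0.15161862 0.02      ] [0.60550969 0.16482499 0.02      ] [0.60321995 0.13748604 0.02      ]
```

```bash
python3 - <<'E'
from h import *
im=cv2.imread('pics/top0.png').astype(float); g=im[:,:,2]-im[:,:,0]
g=cv2.GaussianBlur(g,(5,5),1)
xs=[];ys=[]
for x in range(10,550,12):
    col=g[25:90,x]; d=np.diff(col); 
    k=np.argmax(d)
    den=d[k-1]-2*d[k]+d[k+1]; xs.append(x);ys.append(k+25+.5+ .5*(d[k-1]-d[k+1])/den)
xs=np.array(xs);ys=np.array(ys);m=(ys>40)&(ys<56)
for _ in range(3):
    p=np.polyfit(xs[m],ys[m],2); m&=abs(np.polyval(p,xs)-ys)<1
print(p,m.sum()); p1=np.polyfit(xs[m],ys[m],1); print(np.c_[xs,ys-np.polyval(p1,xs)][m].round(2).tolist())
for n in C: print(n,proj(n,[[0,0,0],[0,0,0.02]]), -np.array(C[n]['R']).T@C[n]['t'])
E
```

```text
[-1.46011738e-05  2.81819086e-02  4.17947137e+01] 9
[[34.0, -0.02], [46.0, 0.01], [58.0, -0.02], [70.0, 0.02], [82.0, -0.01], [94.0, 0.07], [106.0, -0.01], [118.0, -0.02], [130.0, -0.01]]
scene [[186.47209183 152.3524136 ]
 [185.38678776 147.75023461]] [ 1.0896015  -0.4341146   0.85372313]
top [[281.56845732 417.59228881]
 [281.65342063 420.60499186]] [0.44755301 0.0226407  1.21575388]
```

```bash
python3 - <<'E'
from h import *
im=cv2.imread('pics/top0.png').astype(float); g=im[:,:,2]-im[:,:,0]
g=cv2.GaussianBlur(g,(0,0),1.5)
o=[]
for x in list(range(14,130,6))+list(range(185,255,6))+list(range(308,350,6))+list(range(460,550,6)):
    col=g[36:64,x]; a,b=np.median(col[:3]),np.median(col[-4:]); h=(a+b)/2
    k=np.argmax(col>h); o.append((x,36+k-1+(h-col[k-1])/(col[k]-col[k-1])))
o=np.array(o); p=np.polyfit(o[:,0],o[:,1],1); print(p);print(np.c_[o[:,0],o[:,1]-np.polyval(p,o[:,0])].round(2).tolist())
E
```

```text
[2.69725424e-02 4.11748822e+01]
[[14.0, -6.02], [20.0, -2.67], [26.0, 0.15], [32.0, 0.3], [38.0, 0.21], [44.0, 0.32], [50.0, 0.36], [56.0, 0.32], [62.0, 0.33], [68.0, 0.29], [74.0, 0.43], [80.0, 0.42], [86.0, 0.44], [92.0, 0.62], [98.0, 0.59], [104.0, 0.44], [110.0, 0.53], [116.0, 0.53], [122.0, 0.75], [128.0, 0.56], [185.0, 0.49], [191.0, 0.68], [197.0, 0.57], [203.0, 0.43], [209.0, 0.35], [215.0, 0.15], [221.0, 0.16], [227.0, 0.07], [233.0, 0.02], [239.0, 0.08], [245.0, 0.04], [251.0, 0.06], [308.0, 0.24], [314.0, -0.14], [320.0, 0.03], [326.0, 0.15], [332.0, 0.25], [338.0, 0.34], [344.0, 0.1], [460.0, -0.38], [466.0, -0.17], [472.0, -0.23], [478.0, -0.17], [484.0, -0.18], [490.0, -0.29], [496.0, -0.24], [502.0, -0.22], [508.0, -0.22], [514.0, -0.29], [520.0, -0.21], [526.0, -0.12], [532.0, -0.18], [538.0, -0.08], [544.0, 0.0]]
```

```bash
cat >> h.py <<'E'
from scipy.spatial.transform import Rotation as Ro
def jawR(jaw_deg, pitch=0, yaw_deg=None):
    # tool y = down, z = jaw dir (horizontal), x = y x z
    j=np.radians(jaw_deg); z=np.array([np.cos(j),np.sin(j),0]); y=np.array([0,0,-1.]); x=np.cross(y,z)
    return Ro.from_matrix(np.c_[x,y,z])
def delta(pos,R):
    s=r.get_state(); R0=Ro.from_quat(s['eef_rot']); p0=np.array(s['tool_pos'])
    d=R0.inv().apply(np.array(pos)-p0); w=np.degrees((R0.inv()*R).as_rotvec())/45
    print('clock',round(s['clock'],2),'F',np.round(s['contact_force'],1),'open',round(s['opening'],3))
    print('TCP',p0.round(4),'d',d.round(4),'w',w.round(4),'dist',np.linalg.norm(d).round(3),'ang',(np.linalg.norm(w)*45).round(1))
E
python3 - <<'E'
from h import *
s=r.get_state(); print(Ro.from_quat(s['eef_rot']).as_matrix().round(3))
for a in (102,-78): delta([.50,.10,.40],jawR(a))
E
```

```text
[[ 0.908 -0.001  0.419]
 [-0.419 -0.002  0.908]
 [ 0.    -1.    -0.002]]
clock 0.1 F [-0.2 -0.5  0.3] open 1.001
TCP [0.262  0.5671 0.404 ] d [ 0.4119  0.0046 -0.3243] w [ 2.100e-03 -8.176e-01 -5.000e-04] dist 0.524 ang 36.8
clock 0.1 F [-0.2 -0.5  0.3] open 1.001
TCP [0.262  0.5671 0.404 ] d [ 0.4119  0.0046 -0.3243] w [7.0000e-04 3.1824e+00 2.7000e-03] dist 0.524 ang 143.2
```

Request:
arm_command --deltas '[{"dx": 0.412,"dz": -0.324,"wy": -0.818},{"dx": 0.412,"dz": -0.324,"wy": -0.818},{"dx": 0.412,"dz": -0.324,"wy": -0.818},{"dx": 0.412,"dz": -0.324,"wy": -0.818},{"dx": 0.412,"dz": -0.324,"wy": -0.818}]' --claw 0.6

```text
invalid input at $.deltas[0]: expected keys dx, dy, dz, wx, wy, wz
```

```bash
python3 - <<'E'
from h import *
delta([.45,-.257,.30],jawR(102)); print(r.get_state()['q'].round(2))
E
```

```text
clock 0.1 F [-0.2 -0.5  0.3] open 1.001
TCP [0.262  0.5671 0.404 ] d [ 0.5162  0.1052 -0.6692] w [ 2.100e-03 -8.176e-01 -5.000e-04] dist 0.852 ang 36.8
[-1.1   0.69 -0.19  1.57  0.16  0.9  -0.22]
```

Request:
arm_command --deltas '[{"dx": 0.412,"dy": 0,"dz": -0.324,"wx": 0,"wy": -0.818,"wz": 0},{"dx": 0.412,"dy": 0,"dz": -0.324,"wx": 0,"wy": -0.818,"wz": 0},{"dx": 0.412,"dy": 0,"dz": -0.324,"wx": 0,"wy": -0.818,"wz": 0},{"dx": 0.412,"dy": 0,"dz": -0.324,"wx": 0,"wy": -0.818,"wz": 0},{"dx": 0.412,"dy": 0,"dz": -0.324,"wx": 0,"wy": -0.818,"wz": 0}]' --claw 0.6

```text
clock: 0.6
tool_pos: [0.3763, 0.3426, 0.4044]
eef_rot: [0.703, 0.075, -0.076, -0.703]
contact_force: [0.2, -0.3, 0.2]
opening: 0.797
```

```bash
python3 - <<'E'
from h import *
delta([.45,-.257,.30],jawR(102)); print(r.get_state()['q'].round(2))
E
```

```text
clock 0.6 F [ 0.2 -0.3  0.2] open 0.797
TCP [0.3763 0.3426 0.4044] d [-0.0553  0.1047 -0.6016] w [ 0.0004  0.0059 -0.0006] dist 0.613 ang 0.3
[-0.56  0.56 -0.42  1.9   0.32  0.74  0.62]
```

Request:
arm_command --deltas '[{"dx": 0,"dy": 0,"dz": -0.6,"wx": 0,"wy": 0,"wz": 0},{"dx": 0,"dy": 0,"dz": -0.6,"wx": 0,"wy": 0,"wz": 0},{"dx": 0,"dy": 0,"dz": -0.6,"wx": 0,"wy": 0,"wz": 0},{"dx": 0,"dy": 0,"dz": -0.6,"wx": 0,"wy": 0,"wz": 0},{"dx": 0,"dy": 0,"dz": -0.6,"wx": 0,"wy": 0,"wz": 0}]'

```text
clock: 1.1
tool_pos: [0.4277, 0.0981, 0.4046]
eef_rot: [0.703, 0.074, -0.074, -0.703]
contact_force: [0.3, -1.0, -0.2]
opening: 0.801
```

```bash
python3 - <<'E'
from h import *
delta([.45,-.257,.27],jawR(102)); print(r.get_state()['q'].round(2))
E
```

```text
clock 1.1 F [ 0.3 -1.  -0.2] open 0.801
TCP [0.4277 0.0981 0.4046] d [-0.0522  0.1347 -0.352 ] w [ 0.0001  0.0006 -0.0002] dist 0.38 ang 0.0
[-0.03  0.48 -0.45  2.09  0.34  0.64  1.07]
```

Request:
arm_command --deltas '[{"dx": -0.052,"dy": 0.06,"dz": -0.352,"wx": 0,"wy": 0,"wz": 0},{"dx": -0.052,"dy": 0.06,"dz": -0.352,"wx": 0,"wy": 0,"wz": 0},{"dx": -0.052,"dy": 0.06,"dz": -0.352,"wx": 0,"wy": 0,"wz": 0},{"dx": -0.052,"dy": 0.06,"dz": -0.352,"wx": 0,"wy": 0,"wz": 0},{"dx": -0.052,"dy": 0.06,"dz": -0.352,"wx": 0,"wy": 0,"wz": 0}]'

```text
clock: 1.6
tool_pos: [0.443, -0.1479, 0.3627]
eef_rot: [-0.703, -0.074, 0.074, 0.703]
contact_force: [0.9, -0.6, -0.2]
opening: 0.802
```

Request:
arm_command --deltas '[{"dx": -0.02,"dy": 0.02,"dz": -0.1,"wx": 0,"wy": 0,"wz": 0},{"dx": -0.02,"dy": 0.02,"dz": -0.1,"wx": 0,"wy": 0,"wz": 0},{"dx": -0.02,"dy": 0.02,"dz": -0.1,"wx": 0,"wy": 0,"wz": 0},{"dx": -0.02,"dy": 0.02,"dz": -0.1,"wx": 0,"wy": 0,"wz": 0},{"dx": -0.02,"dy": 0.02,"dz": -0.1,"wx": 0,"wy": 0,"wz": 0}]'

```text
clock: 2.1
tool_pos: [0.4447, -0.2464, 0.3432]
eef_rot: [-0.703, -0.075, 0.075, 0.704]
contact_force: [-0.4, 0.8, 0.3]
opening: 0.799
```

```bash
python3 - <<'E'
from h import *
delta([.45,-.257,.27],jawR(102)); print(r.get_state()['q'].round(2))
for n,(a,b,x,y) in dict(top=(180,310,330,460),scene=(190,320,100,260)).items():
    im=r.snapshot(n); cv2.imwrite(f'pics/{n}1.png',cv2.resize(im[a:b,x:y,::-1],None,fx=4,fy=4,interpolation=cv2.INTER_CUBIC))
E
```

```text
clock 2.1 F [-0.4  0.8  0.3] open 0.799
TCP [ 0.4447 -0.2464  0.3432] d [ 0.0029  0.0732 -0.0116] w [-0.0016  0.0028  0.0006] dist 0.074 ang 0.1
[ 0.69  0.66 -0.44  1.97  0.47  0.61  1.72]
```

View pics/scene1.png

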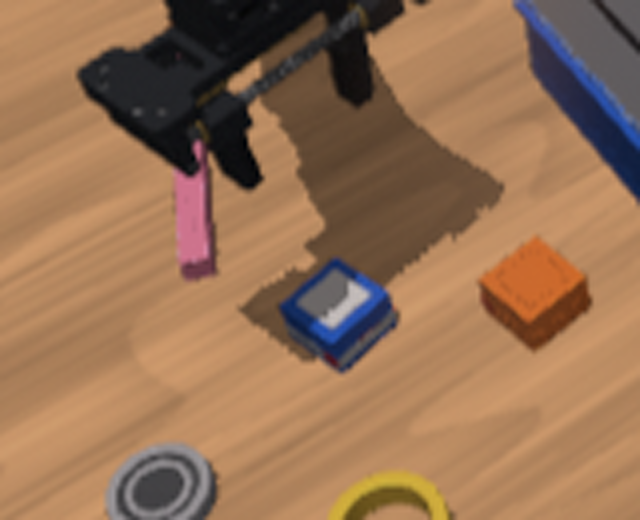

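View pics/top1.png

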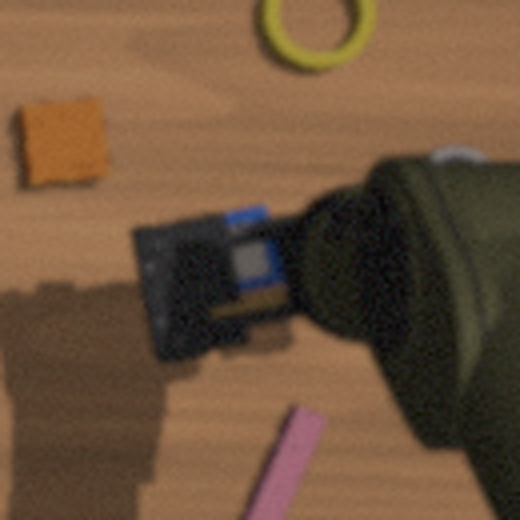

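```bash
python3 - <<'E'
from h import *
j=np.radians(102); J=np.array([np.cos(j),np.sin(j),0]); p=np.array([.4447,-.2464,.3432-.166])
for d in(-.0527,-.0352,.0352,.0527): 
  for e in(-.009,.009):print(d,e,((proj('scene',p+d*J+e*np.array([.978,.208,0]))[0]-[100,190])*4).round(0))
# carton outline pred for candidates
for cx in(.4476,.4508,.454):
  c=np.array([cx,-.257]);a=np.radians(13);Q=np.array([[np.cos(a),-np.sin(a)],[np.sin(a),np.cos(a)]])
  P=np.array([[*(c+Q@[sx*.025,sy*.025]),z] for z in(.035,) for sx,sy in((1,1),(1,-1),(-1,-1),(-1,1))])
  P=np.r_[P,[[*(c+Q@[.025,-.025]),0]]]
  print(cx,((proj('scene',P)-[100,190])*4).round(0).tolist())
  print('  top',((proj('top',P)-[180,140])*3.4).round(0).tolist())
E
```

```text
-0.0527 -0.009 [214. 181.]
-0.0527 0.009 [235. 196.]
-0.0352 -0.009 [239. 162.]
-0.0352 0.009 [259. 177.]
0.0352 -0.009 [333.  92.]
0.0352 0.009 [353. 106.]
0.0527 -0.009 [355.  76.]
0.0527 0.009 [375.  89.]
0.4476 [[387.0, 287.0], [328.0, 339.0], [275.0, 299.0], [334.0, 250.0], [339.0, 370.0]]
  top [[668.0, 323.0], [734.0, 310.0], [749.0, 376.0], [682.0, 390.0], [722.0, 310.0]]
0.4508 [[389.0, 290.0], [331.0, 342.0], [278.0, 302.0], [336.0, 253.0], [341.0, 373.0]]
  top [[668.0, 319.0], [734.0, 305.0], [749.0, 372.0], [682.0, 386.0], [722.0, 306.0]]
0.454 [[392.0, 293.0], [333.0, 345.0], [280.0, 306.0], [339.0, 256.0], [344.0, 377.0]]
  top [[668.0, 315.0], [734.0, 301.0], [749.0, 367.0], [682.0, 381.0], [723.0, 302.0]]
```

```bash
python3 - <<'E'
from h import *
delta([.451,-.257,.184],jawR(102.5))
E
```

```text
clock 2.2 F [ 0.9 -0.1  0.5] open 0.797
TCP [ 0.445  -0.2459  0.3435] d [ 0.0034  0.1595 -0.0123] w [-0.0009 -0.0063  0.0008] dist 0.16 ang 0.3
```

Request:
arm_command --deltas '[{"dx": 0.003,"dy": 0.03,"dz": -0.012,"wx": 0,"wy": -0.006,"wz": 0},{"dx": 0.003,"dy": 0.07,"dz": -0.012,"wx": 0,"wy": -0.006,"wz": 0},{"dx": 0.003,"dy": 0.11,"dz": -0.012,"wx": 0,"wy": -0.006,"wz": 0},{"dx": 0.003,"dy": 0.14,"dz": -0.012,"wx": 0,"wy": -0.006,"wz": 0},{"dx": 0.003,"dy": 0.15,"dz": -0.012,"wx": 0,"wy": -0.006,"wz": 0}]'

```text
clock: 2.7
tool_pos: [0.4499, -0.2569, 0.1911]
eef_rot: [-0.702, -0.076, 0.078, 0.704]
contact_force: [-1.3, -0.1, -0.1]
opening: 0.802
```

```bash
python3 - <<'E'
from h import *
delta([.451,-.257,.184],jawR(102.5))
im=r.snapshot('scene')[190:320,100:260]; cv2.imwrite('pics/scene2.png',cv2.resize(im[:,:,::-1],None,fx=4,fy=4,interpolation=cv2.INTER_CUBIC))
E
```

```text
clock 2.7 F [-1.3 -0.1 -0.1] open 0.802
TCP [ 0.4499 -0.2569  0.1911] d [ 0.0011  0.0071 -0.0004] w [-0.0035 -0.0005 -0.0036] dist 0.007 ang 0.2
```

View pics/scene2.png

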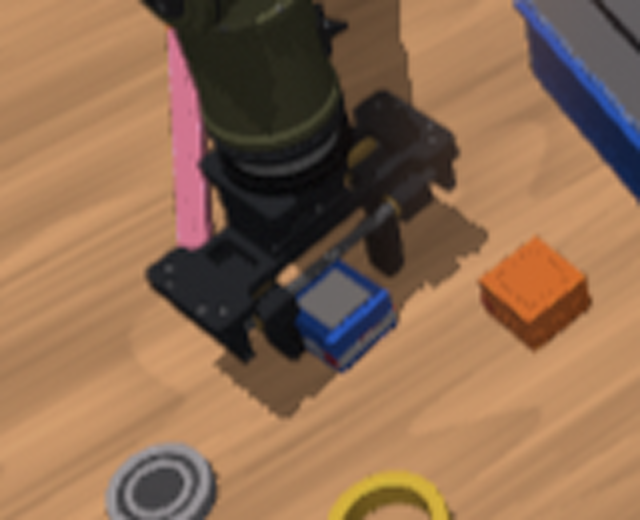

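Request:
arm_command --deltas '[{"dx": 0.003,"dy": 0.008,"dz": 0,"wx": 0,"wy": 0,"wz": 0},{"dx": 0.003,"dy": 0.008,"dz": 0,"wx": 0,"wy": 0,"wz": 0},{"dx": 0.003,"dy": 0.008,"dz": 0,"wx": 0,"wy": 0,"wz": 0},{"dx": 0.003,"dy": 0.008,"dz": 0,"wx": 0,"wy": 0,"wz": 0},{"dx": 0.003,"dy": 0.008,"dz": 0,"wx": 0,"wy": 0,"wz": 0}]'

```text
clock: 3.25
tool_pos: [0.453, -0.2586, 0.1859]
eef_rot: [0.703, 0.076, -0.075, -0.703]
contact_force: [-0.5, -0.1, 0.1]
opening: 0.799
```

Request:
arm_command --deltas '[{"dx": 0,"dy": 0,"dz": 0,"wx": 0,"wy": 0,"wz": 0},{"dx": 0,"dy": 0,"dz": 0,"wx": 0,"wy": 0,"wz": 0},{"dx": 0,"dy": 0,"dz": 0,"wx": 0,"wy": 0,"wz": 0},{"dx": 0,"dy": 0,"dz": 0,"wx": 0,"wy": 0,"wz": 0},{"dx": 0,"dy": 0,"dz": 0,"wx": 0,"wy": 0,"wz": 0}]' --claw -0.6 --grip_force 25

```text
clock: 3.75
tool_pos: [0.4529, -0.2583, 0.1852]
eef_rot: [-0.703, -0.076, 0.076, 0.703]
contact_force: [-0.2, 0.6, 2.3]
opening: 0.561
```

Request:
arm_command --deltas '[{"dx": 0,"dy": 0,"dz": 0,"wx": 0,"wy": 0,"wz": 0},{"dx": 0,"dy": 0,"dz": 0,"wx": 0,"wy": 0,"wz": 0},{"dx": 0,"dy": 0,"dz": 0,"wx": 0,"wy": 0,"wz": 0},{"dx": 0,"dy": 0,"dz": 0,"wx": 0,"wy": 0,"wz": 0},{"dx": 0,"dy": 0,"dz": 0,"wx": 0,"wy": 0,"wz": 0}]'

```text
clock: 4.25
tool_pos: [0.4529, -0.2583, 0.1852]
eef_rot: [-0.703, -0.076, 0.076, 0.703]
contact_force: [-1.5, -0.0, 4.1]
opening: 0.559
```

Request:
arm_command --deltas '[{"dx": 0,"dy": -0.01,"dz": 0,"wx": 0,"wy": 0,"wz": 0},{"dx": 0,"dy": -0.03,"dz": 0,"wx": 0,"wy": 0,"wz": 0},{"dx": 0,"dy": -0.06,"dz": 0,"wx": 0,"wy": 0,"wz": 0},{"dx": 0,"dy": -0.1,"dz": 0,"wx": 0,"wy": 0,"wz": 0},{"dx": 0,"dy": -0.13,"dz": 0,"wx": 0,"wy": 0,"wz": 0}]'

```text
clock: 4.75
tool_pos: [0.4527, -0.2584, 0.3172]
eef_rot: [0.703, 0.076, -0.075, -0.703]
contact_force: [1.0, -0.1, -1.5]
opening: 0.567
```

```bash
python3 - <<'E'
from h import *
delta([.5703,.0156,.315],jawR(84.8))
im=r.snapshot('scene')[120:330,80:380]; cv2.imwrite('pics/scene3.png',cv2.resize(im[:,:,::-1],None,fx=2.6,fy=2.6,interpolation=cv2.INTER_CUBIC))
E
```

```text
clock 4.75 F [ 1.  -0.1 -1.5] open 0.567
TCP [ 0.4527 -0.2584  0.3172] d [0.1732 0.0023 0.2427] w [3.000e-04 3.885e-01 7.000e-04] dist 0.298 ang 17.5
```

View pics/scene3.png

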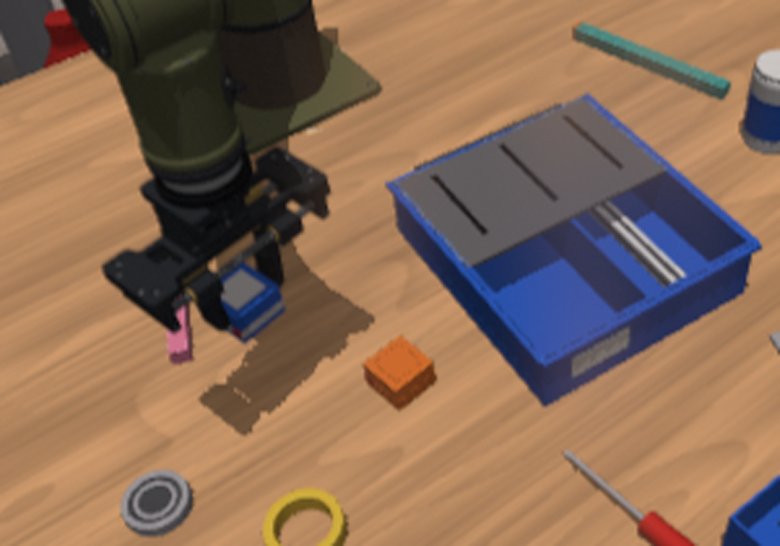

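The carton is held level at about (248,300) in this crop. Moving over the bay next.

Request:
arm_command --deltas '[{"dx": 0.02,"dy": 0,"dz": 0.03,"wx": 0,"wy": 0.05,"wz": 0},{"dx": 0.045,"dy": 0,"dz": 0.065,"wx": 0,"wy": 0.12,"wz": 0},{"dx": 0.07,"dy": 0,"dz": 0.1,"wx": 0,"wy": 0.2,"wz": 0},{"dx": 0.095,"dy": 0,"dz": 0.135,"wx": 0,"wy": 0.26,"wz": 0},{"dx": 0.12,"dy": 0,"dz": 0.17,"wx": 0,"wy": 0.32,"wz": 0}]'

```text
clock: 5.3
tool_pos: [0.5342, -0.0652, 0.3152]
eef_rot: [0.707, -0.014, 0.014, -0.707]
contact_force: [1.8, -1.1, -2.0]
opening: 0.563
```

```bash
python3 - <<'E'
from h import *
delta([.5703,.0156,.315],jawR(84.8)); print(r.get_state()['q'].round(2))
E
```

```text
clock 5.3 F [ 1.8 -1.1 -2. ] open 0.563
TCP [ 0.5342 -0.0652  0.3152] d [0.0329 0.0002 0.0822] w [ 0.0002  0.0658 -0.0006] dist 0.089 ang 3.0
[ 0.22  0.72 -0.31  1.91  0.38  0.57  1.19]
```

Request:
arm_command --deltas '[{"dx": 0.012,"dy": 0,"dz": 0.03,"wx": 0,"wy": 0.03,"wz": 0},{"dx": 0.024,"dy": 0,"dz": 0.06,"wx": 0,"wy": 0.066,"wz": 0},{"dx": 0.033,"dy": 0,"dz": 0.082,"wx": 0,"wy": 0.066,"wz": 0},{"dx": 0.033,"dy": 0,"dz": 0.082,"wx": 0,"wy": 0.066,"wz": 0},{"dx": 0.033,"dy": 0,"dz": 0.082,"wx": 0,"wy": 0.066,"wz": 0}]'

```text
clock: 5.8
tool_pos: [0.5696, 0.0139, 0.315]
eef_rot: [0.707, -0.031, 0.031, -0.706]
contact_force: [0.1, -0.9, -1.9]
opening: 0.565
```

```bash
python3 - <<'E'
from h import *
delta([.5703,.0156,.22],jawR(84.8))
im=r.snapshot('scene')[120:330,80:380]; cv2.imwrite('pics/scene4.png',cv2.resize(im[:,:,::-1],None,fx=2.6,fy=2.6,interpolation=cv2.INTER_CUBIC))
im=r.snapshot('top')[120:310,160:360]; cv2.imwrite('pics/top4.png',cv2.resize(im[:,:,::-1],None,fx=3,fy=3,interpolation=cv2.INTER_CUBIC))
E
```

```text
clock 5.8 F [ 0.1 -0.9 -1.9] open 0.565
TCP [0.5696 0.0139 0.315 ] d [0.0007 0.095  0.0019] w [ 0.001   0.0036 -0.0013] dist 0.095 ang 0.2
```

View pics/scene4.png

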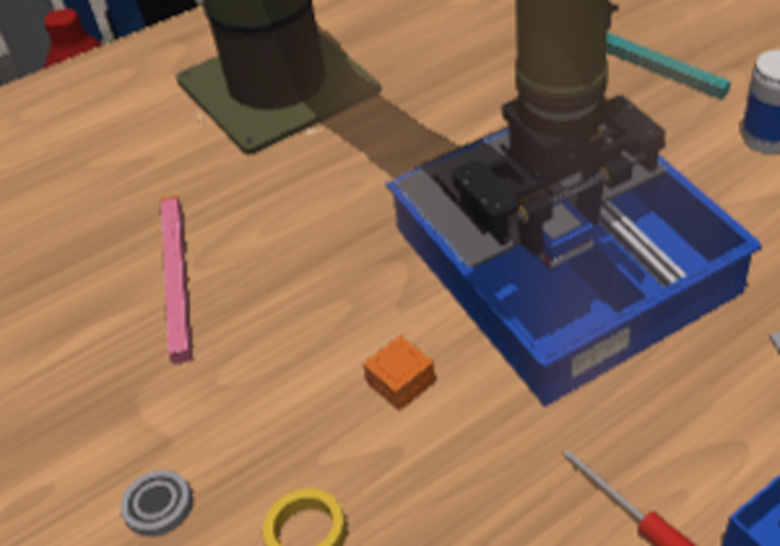

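View pics/top4.png

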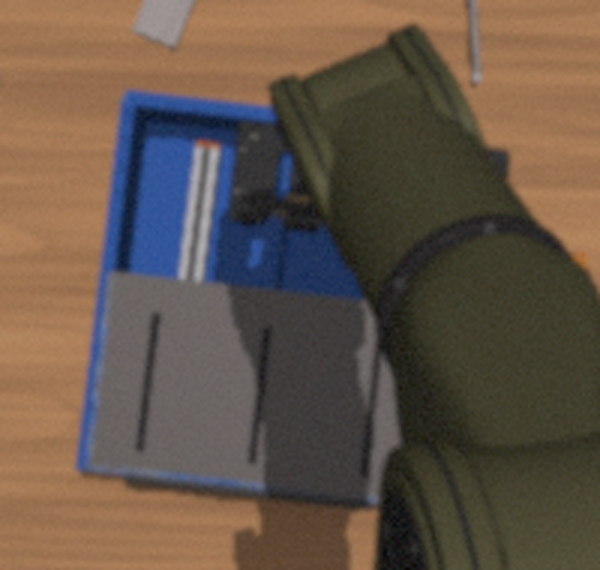

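Request:
arm_command --deltas '[{"dx": 0.001,"dy": 0.02,"dz": 0.002,"wx": 0,"wy": 0,"wz": 0},{"dx": 0.001,"dy": 0.045,"dz": 0.002,"wx": 0,"wy": 0,"wz": 0},{"dx": 0.001,"dy": 0.07,"dz": 0.002,"wx": 0,"wy": 0,"wz": 0},{"dx": 0.001,"dy": 0.088,"dz": 0.002,"wx": 0,"wy": 0,"wz": 0},{"dx": 0.001,"dy": 0.095,"dz": 0.002,"wx": 0,"wy": 0,"wz": 0}]'

```text
clock: 6.4
tool_pos: [0.5701, 0.0142, 0.2185]
eef_rot: [0.707, -0.033, 0.031, -0.706]
contact_force: [-0.2, 0.5, -1.3]
opening: 0.563
```

```bash
python3 - <<'E'
from h import *
delta([.5703,.0156,.19],jawR(84.8))
im=r.snapshot('scene')[120:330,80:380]; cv2.imwrite('pics/scene5.png',cv2.resize(im[20:160,110:300,::-1],None,fx=4,fy=4,interpolation=cv2.INTER_CUBIC))
E
```

```text
clock 6.4 F [-0.2  0.5 -1.3] open 0.563
TCP [0.5701 0.0142 0.2185] d [0.0001 0.0285 0.0015] w [ 0.0022 -0.0001 -0.0044] dist 0.029 ang 0.2
```

View pics/scene5.png

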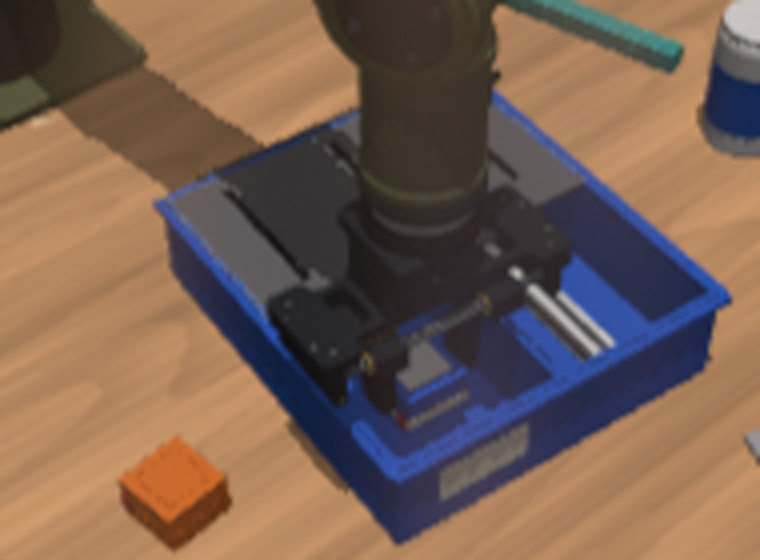

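The carton is inside the bay outline, clear of the walls and the lid. Lowering it slowly.

Request:
arm_command --deltas '[{"dx": 0,"dy": 0.006,"dz": 0,"wx": 0,"wy": 0,"wz": 0},{"dx": 0,"dy": 0.012,"dz": 0,"wx": 0,"wy": 0,"wz": 0},{"dx": 0,"dy": 0.018,"dz": 0,"wx": 0,"wy": 0,"wz": 0},{"dx": 0,"dy": 0.023,"dz": 0,"wx": 0,"wy": 0,"wz": 0},{"dx": 0,"dy": 0.025,"dz": 0,"wx": 0,"wy": 0,"wz": 0}]'

```text
clock: 6.95
tool_pos: [0.571, 0.016, 0.1947]
eef_rot: [0.706, -0.031, 0.031, -0.706]
contact_force: [-0.1, 0.6, -1.3]
opening: 0.565
```

Request:
arm_command --deltas '[{"dx": 0,"dy": 0.001,"dz": 0,"wx": 0,"wy": 0,"wz": 0},{"dx": 0,"dy": 0.001,"dz": 0,"wx": 0,"wy": 0,"wz": 0},{"dx": 0,"dy": 0.002,"dz": 0,"wx": 0,"wy": 0,"wz": 0},{"dx": 0,"dy": 0.002,"dz": 0,"wx": 0,"wy": 0,"wz": 0},{"dx": 0,"dy": 0.002,"dz": 0,"wx": 0,"wy": 0,"wz": 0}]'

```text
clock: 7.45
tool_pos: [0.5712, 0.0159, 0.1932]
eef_rot: [-0.706, 0.031, -0.031, 0.706]
contact_force: [-0.1, 1.1, -1.6]
opening: 0.565
```

Request:
arm_command --deltas '[{"dx": 0,"dy": 0.001,"dz": 0,"wx": 0,"wy": 0,"wz": 0},{"dx": 0,"dy": 0.001,"dz": 0,"wx": 0,"wy": 0,"wz": 0},{"dx": 0,"dy": 0.002,"dz": 0,"wx": 0,"wy": 0,"wz": 0},{"dx": 0,"dy": 0.002,"dz": 0,"wx": 0,"wy": 0,"wz": 0},{"dx": 0,"dy": 0.002,"dz": 0,"wx": 0,"wy": 0,"wz": 0}]'

```text
clock: 7.95
tool_pos: [0.5711, 0.016, 0.1911]
eef_rot: [-0.706, 0.031, -0.031, 0.706]
contact_force: [0.4, -0.8, -2.2]
opening: 0.563
```

Request:
arm_command --deltas '[{"dx": 0,"dy": 0.001,"dz": 0,"wx": 0,"wy": 0,"wz": 0},{"dx": 0,"dy": 0.001,"dz": 0,"wx": 0,"wy": 0,"wz": 0},{"dx": 0,"dy": 0.001,"dz": 0,"wx": 0,"wy": 0,"wz": 0},{"dx": 0,"dy": 0.001,"dz": 0,"wx": 0,"wy": 0,"wz": 0},{"dx": 0,"dy": 0.001,"dz": 0,"wx": 0,"wy": 0,"wz": 0}]'

```text
clock: 8.45
tool_pos: [0.5712, 0.016, 0.1903]
eef_rot: [-0.706, 0.031, -0.032, 0.706]
contact_force: [-0.2, -0.5, -0.3]
opening: 0.568
```

Request:
arm_command --deltas '[{"dx": 0,"dy": 0.001,"dz": 0,"wx": 0,"wy": 0,"wz": 0},{"dx": 0,"dy": 0.001,"dz": 0,"wx": 0,"wy": 0,"wz": 0},{"dx": 0,"dy": 0.001,"dz": 0,"wx": 0,"wy": 0,"wz": 0},{"dx": 0,"dy": 0.001,"dz": 0,"wx": 0,"wy": 0,"wz": 0},{"dx": 0,"dy": 0.001,"dz": 0,"wx": 0,"wy": 0,"wz": 0}]'

```text
clock: 8.95
tool_pos: [0.5712, 0.016, 0.1902]
eef_rot: [0.706, -0.031, 0.032, -0.706]
contact_force: [-2.1, -0.6, 10.3]
opening: 0.564
```

Request:
arm_command --deltas '[{"dx": 0,"dy": -0.001,"dz": 0,"wx": 0,"wy": 0,"wz": 0},{"dx": 0,"dy": -0.001,"dz": 0,"wx": 0,"wy": 0,"wz": 0},{"dx": 0,"dy": -0.001,"dz": 0,"wx": 0,"wy": 0,"wz": 0},{"dx": 0,"dy": -0.001,"dz": 0,"wx": 0,"wy": 0,"wz": 0},{"dx": 0,"dy": -0.001,"dz": 0,"wx": 0,"wy": 0,"wz": 0}]' --claw 0.45

```text
clock: 9.45
tool_pos: [0.5711, 0.016, 0.19]
eef_rot: [-0.706, 0.031, -0.031, 0.706]
contact_force: [0.9, 0.7, -1.4]
opening: 0.729
```

Request:
arm_command --deltas '[{"dx": 0,"dy": -0.005,"dz": 0,"wx": 0,"wy": 0,"wz": 0},{"dx": 0,"dy": -0.02,"dz": 0,"wx": 0,"wy": 0,"wz": 0},{"dx": 0,"dy": -0.05,"dz": 0,"wx": 0,"wy": 0,"wz": 0},{"dx": 0,"dy": -0.08,"dz": 0,"wx": 0,"wy": 0,"wz": 0},{"dx": 0,"dy": -0.1,"dz": 0,"wx": 0,"wy": 0,"wz": 0}]'

```text
clock: 9.95
tool_pos: [0.5715, 0.016, 0.2933]
eef_rot: [-0.706, 0.03, -0.032, 0.707]
contact_force: [-1.0, -0.1, -0.9]
opening: 0.726
```

```bash
python3 - <<'E'
from h import *
delta([.57,.16,.29],jawR(84.8))
im=r.snapshot('scene')[120:330,80:380]; cv2.imwrite('pics/scene6.png',cv2.resize(im[20:160,110:300,::-1],None,fx=4,fy=4,interpolation=cv2.INTER_CUBIC))
E
```

```text
clock 9.95 F [-1.  -0.1 -0.9] open 0.726
TCP [0.5715 0.016  0.2933] d [-0.0143  0.0034  0.1433] w [-0.0008  0.0024  0.0039] dist 0.144 ang 0.2
```

View pics/scene6.png

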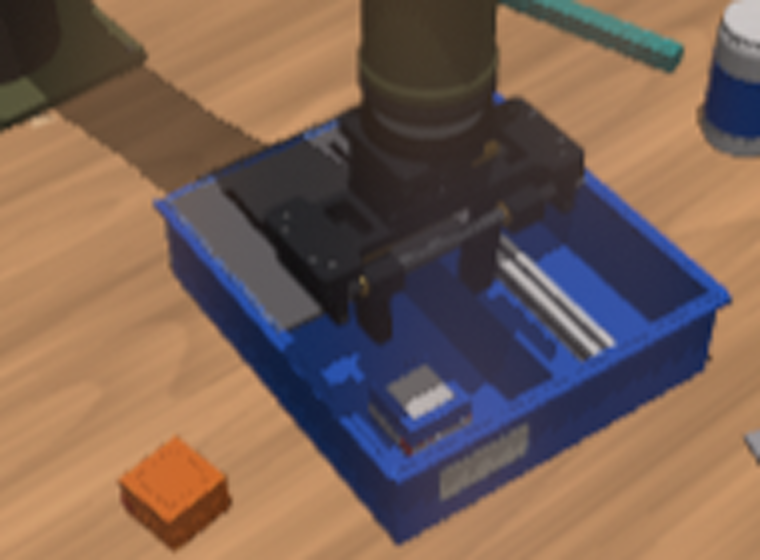

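```bash
python3 - <<'E'
from h import *
P=[back('top',T(u),.025) for u in([152,97],[182,97],[134,250],[164,250])]
for p in P: print(p.round(4))
a=(P[0]+P[1])/2;b=(P[2]+P[3])/2; print(a,b,np.degrees(np.arctan2(*(a-b)[[1,0]])))
# scene: left/right top edges (crop scenez px): 
for u in([660,268],[637,283],[575,170],[530,178]): print('s',back('scene',S(u),.025).round(4))
E
```

```text
[0.6275 0.159  0.025 ]
[0.628  0.1367 0.025 ]
[0.513  0.1693 0.025 ]
[0.5135 0.147  0.025 ]
[0.62778078 0.14785607 0.025     ] [0.51329134 0.15814364 0.025     ] -5.1345859007770684
s [0.6084 0.1612 0.025 ]
s [0.6081 0.1364 0.025 ]
s [0.4846 0.1856 0.025 ]
s [0.4676 0.1504 0.025 ]
```

```bash
python3 - <<'E'
from h import *
delta([.583,.1519,.27],jawR(84.9))
E
```

```text
clock 10.0 F [0.8 0.7 2.2] open 0.724
TCP [0.5724 0.0161 0.2958] d [-0.0017  0.026   0.1362] w [-0.0018 -0.0001  0.0093] dist 0.139 ang 0.4
```

Request:
arm_command --deltas '[{"dx": 0,"dy": 0,"dz": 0.03,"wx": 0,"wy": 0,"wz": 0},{"dx": -0.002,"dy": 0,"dz": 0.07,"wx": 0,"wy": 0,"wz": 0},{"dx": -0.002,"dy": 0.01,"dz": 0.11,"wx": 0,"wy": 0,"wz": 0},{"dx": -0.002,"dy": 0.02,"dz": 0.136,"wx": 0,"wy": 0,"wz": 0},{"dx": -0.002,"dy": 0.026,"dz": 0.136,"wx": 0,"wy": 0,"wz": 0}]' --claw 0.0

```text
clock: 10.5
tool_pos: [0.5806, 0.1572, 0.2646]
eef_rot: [-0.705, 0.029, -0.029, 0.708]
contact_force: [0.2, -0.1, -0.2]
opening: 0.497
```

```bash
python3 - <<'E'
from h import *
delta([.583,.1519,.21],jawR(84.9))
im=r.snapshot('scene'); cv2.imwrite('pics/scene7.png',cv2.resize(im[140:280,200:390,::-1],None,fx=4,fy=4,interpolation=cv2.INTER_CUBIC))
im=r.snapshot('top')[120:310,160:360]; cv2.imwrite('pics/top7.png',cv2.resize(im[:,:,::-1],None,fx=3,fy=3,interpolation=cv2.INTER_CUBIC))
E
```

```text
clock 10.5 F [ 0.2 -0.1 -0.2] open 0.497
TCP [0.5806 0.1572 0.2646] d [ 0.0028  0.0546 -0.0054] w [-0.0065  0.0094  0.0008] dist 0.055 ang 0.5
```

View pics/scene7.png

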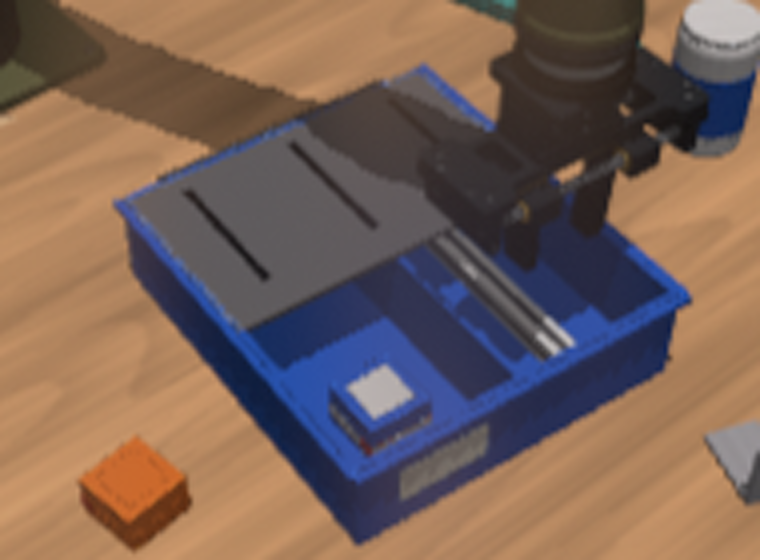

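View pics/top7.png

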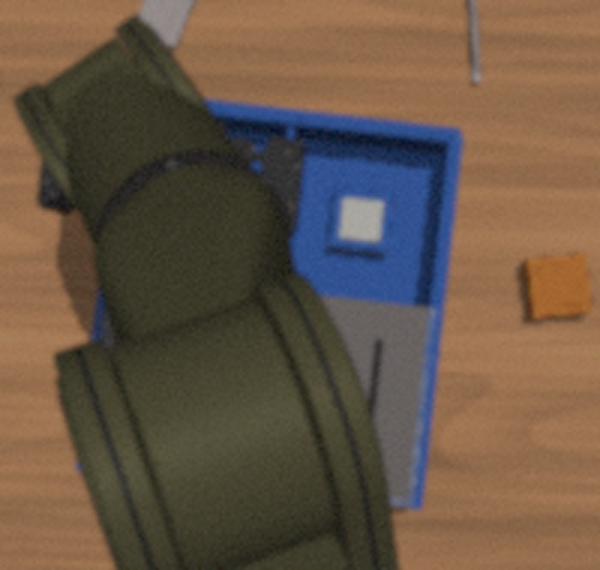

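Request:
arm_command --deltas '[{"dx": 0.003,"dy": 0,"dz": 0,"wx": 0,"wy": 0,"wz": 0},{"dx": 0.003,"dy": 0.01,"dz": 0,"wx": 0,"wy": 0,"wz": 0},{"dx": 0.003,"dy": 0.025,"dz": 0,"wx": 0,"wy": 0,"wz": 0},{"dx": 0.003,"dy": 0.045,"dz": 0,"wx": 0,"wy": 0,"wz": 0},{"dx": 0.003,"dy": 0.055,"dz": 0,"wx": 0,"wy": 0,"wz": 0}]'

```text
clock: 11.1
tool_pos: [0.5834, 0.1503, 0.2068]
eef_rot: [0.707, -0.033, 0.031, -0.706]
contact_force: [-0.6, -0.4, 0.2]
opening: 0.501
```

Request:
arm_command --deltas '[{"dx": 0,"dy": 0.001,"dz": 0,"wx": 0,"wy": 0,"wz": 0},{"dx": 0,"dy": 0.001,"dz": 0,"wx": 0,"wy": 0,"wz": 0},{"dx": 0,"dy": 0.001,"dz": 0,"wx": 0,"wy": 0,"wz": 0},{"dx": 0,"dy": 0.001,"dz": 0,"wx": 0,"wy": 0,"wz": 0},{"dx": 0,"dy": 0.001,"dz": 0,"wx": 0,"wy": 0,"wz": 0}]'

```text
clock: 11.6
tool_pos: [0.5844, 0.1514, 0.2088]
eef_rot: [-0.706, 0.031, -0.032, 0.707]
contact_force: [0.0, -0.3, -0.4]
opening: 0.497
```

```bash
python3 - <<'E'
from h import *
delta([.583,.1519,.1835],jawR(84.9))
im=r.snapshot('scene'); cv2.imwrite('pics/scene8.png',cv2.resize(im[160:260,260:390,::-1],None,fx=6,fy=6,interpolation=cv2.INTER_CUBIC))
c=C['scene']
for d in(-.0225,.0225,-.04,.04):
    s=r.get_state(); R0=Ro.from_quat(s['eef_rot']); 
    print(((proj('scene',s['tool_pos']+R0.apply([0.009,.166,d]))[0]-[260,160])*6).round())
E
```

```text
clock 11.6 F [ 0.  -0.3 -0.4] open 0.497
TCP [0.5844 0.1514 0.2088] d [-0.0015  0.0253  0.0004] w [-0.0006  0.0002  0.0013] dist 0.025 ang 0.1
[425. 372.]
[500. 331.]
[395. 388.]
[528. 316.]
```

View pics/scene8.png

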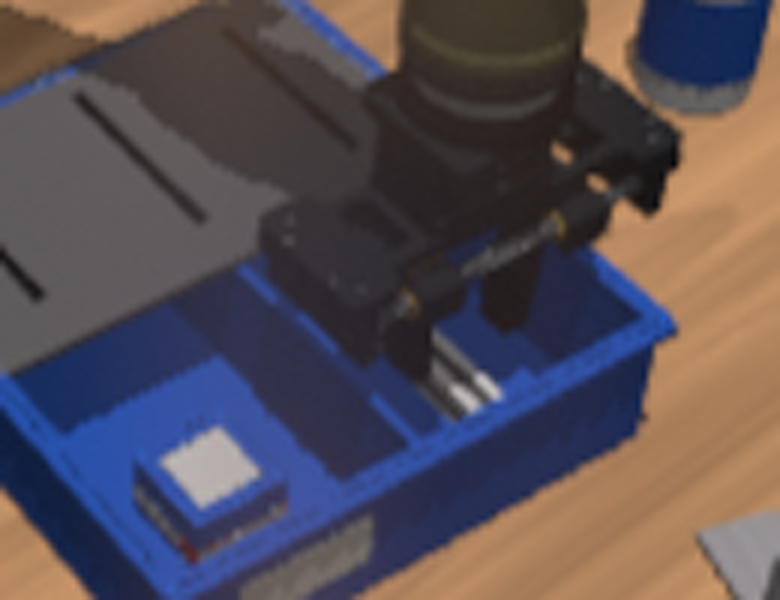

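Request:
arm_command --deltas '[{"dx": -0.001,"dy": 0.005,"dz": 0,"wx": 0,"wy": 0,"wz": 0},{"dx": -0.001,"dy": 0.01,"dz": 0,"wx": 0,"wy": 0,"wz": 0},{"dx": -0.001,"dy": 0.015,"dz": 0,"wx": 0,"wy": 0,"wz": 0},{"dx": -0.001,"dy": 0.019,"dz": 0,"wx": 0,"wy": 0,"wz": 0},{"dx": -0.001,"dy": 0.022,"dz": 0,"wx": 0,"wy": 0,"wz": 0}]'

```text
clock: 12.15
tool_pos: [0.5831, 0.1514, 0.1855]
eef_rot: [0.706, -0.032, 0.031, -0.706]
contact_force: [-0.2, 0.6, 0.4]
opening: 0.502
```

Request:
arm_command --deltas '[{"dx": 0,"dy": 0.001,"dz": 0,"wx": 0,"wy": 0,"wz": 0},{"dx": 0,"dy": 0.002,"dz": 0,"wx": 0,"wy": 0,"wz": 0},{"dx": 0,"dy": 0.002,"dz": 0,"wx": 0,"wy": 0,"wz": 0},{"dx": 0,"dy": 0.002,"dz": 0,"wx": 0,"wy": 0,"wz": 0},{"dx": 0,"dy": 0.002,"dz": 0,"wx": 0,"wy": 0,"wz": 0}]'

```text
clock: 12.65
tool_pos: [0.5833, 0.1514, 0.1843]
eef_rot: [-0.706, 0.031, -0.031, 0.706]
contact_force: [-0.4, 0.5, -0.7]
opening: 0.5
```

Request:
arm_command --deltas '[{"dx": 0,"dy": 0.001,"dz": 0,"wx": 0,"wy": 0,"wz": 0},{"dx": 0,"dy": 0.001,"dz": 0,"wx": 0,"wy": 0,"wz": 0},{"dx": 0,"dy": 0.001,"dz": 0,"wx": 0,"wy": 0,"wz": 0},{"dx": 0,"dy": 0.001,"dz": 0,"wx": 0,"wy": 0,"wz": 0},{"dx": 0,"dy": 0.001,"dz": 0,"wx": 0,"wy": 0,"wz": 0}]'

```text
clock: 13.15
tool_pos: [0.5832, 0.1514, 0.1832]
eef_rot: [-0.706, 0.031, -0.031, 0.706]
contact_force: [-0.3, -0.4, -0.7]
opening: 0.5
```

Request:
arm_command --deltas '[{"dx": 0,"dy": 0,"dz": 0,"wx": 0,"wy": 0,"wz": 0},{"dx": 0,"dy": 0,"dz": 0,"wx": 0,"wy": 0,"wz": 0},{"dx": 0,"dy": 0,"dz": 0,"wx": 0,"wy": 0,"wz": 0},{"dx": 0,"dy": 0,"dz": 0,"wx": 0,"wy": 0,"wz": 0},{"dx": 0,"dy": 0,"dz": 0,"wx": 0,"wy": 0,"wz": 0}]' --claw -1 --grip_force 45

```text
clock: 13.65
tool_pos: [0.5832, 0.1515, 0.1832]
eef_rot: [-0.706, 0.031, -0.031, 0.706]
contact_force: [-0.5, -0.1, 0.7]
opening: 0.218
```

Request:
arm_command --deltas '[{"dx": 0,"dy": 0,"dz": 0,"wx": 0,"wy": 0,"wz": 0},{"dx": 0,"dy": 0,"dz": 0,"wx": 0,"wy": 0,"wz": 0},{"dx": 0,"dy": 0,"dz": 0,"wx": 0,"wy": 0,"wz": 0},{"dx": 0,"dy": 0,"dz": 0,"wx": 0,"wy": 0,"wz": 0},{"dx": 0,"dy": 0,"dz": 0,"wx": 0,"wy": 0,"wz": 0}]'

```text
clock: 14.15
tool_pos: [0.5832, 0.1515, 0.1832]
eef_rot: [-0.706, 0.031, -0.031, 0.706]
contact_force: [0.3, 0.9, 0.1]
opening: 0.216
```

```bash
python3 - <<'E'
import numpy as np
for th in(2,4,6,7,8,12,17.5):
    t=np.radians(th);x=193*np.cos(t)-178*np.sin(t)-193;z=193*np.sin(t)+178*np.cos(t)-178
    print(th,round(x,1),round(-z-3,1),round(-th/45,3))
E
```

```text
2 -6.3 -9.6 -0.044
4 -12.9 -16.0 -0.089
6 -19.7 -22.2 -0.133
7 -23.1 -25.2 -0.156
8 -26.7 -28.1 -0.178
12 -41.2 -39.2 -0.267
17.5 -62.5 -52.8 -0.389
```

Request:
arm_command --deltas '[{"dx": 0,"dy": -0.003,"dz": 0,"wx": 0,"wy": 0,"wz": 0},{"dx": -0.006,"dy": -0.01,"dz": 0,"wx": 0,"wy": 0,"wz": -0.044},{"dx": -0.013,"dy": -0.016,"dz": 0,"wx": 0,"wy": 0,"wz": -0.089},{"dx": -0.02,"dy": -0.022,"dz": 0,"wx": 0,"wy": 0,"wz": -0.133},{"dx": -0.027,"dy": -0.028,"dz": 0,"wx": 0,"wy": 0,"wz": -0.178}]'

```text
clock: 14.65
tool_pos: [0.556, 0.1536, 0.2115]
eef_rot: [0.707, 0.018, 0.081, -0.702]
contact_force: [0.4, 0.5, -0.7]
opening: 0.22
```

```bash
python3 - <<'E'
from h import *
s=r.get_state(); print(s['tool_pos'],s['contact_force'].round(1),s['moment'].round(2),s['opening'],s['q'].round(2))
im=r.snapshot('scene'); cv2.imwrite('pics/scene9.png',cv2.resize(im[160:260,260:390,::-1],None,fx=6,fy=6,interpolation=cv2.INTER_CUBIC))
E
```

```text
[0.55595489 0.15357892 0.2114634 ] [ 0.4  0.5 -0.7] [0.07 0.09 0.06] 0.22041046509236148 [-0.35  0.9  -0.03  1.91  0.41  0.22  0.72]
```

View pics/scene9.png

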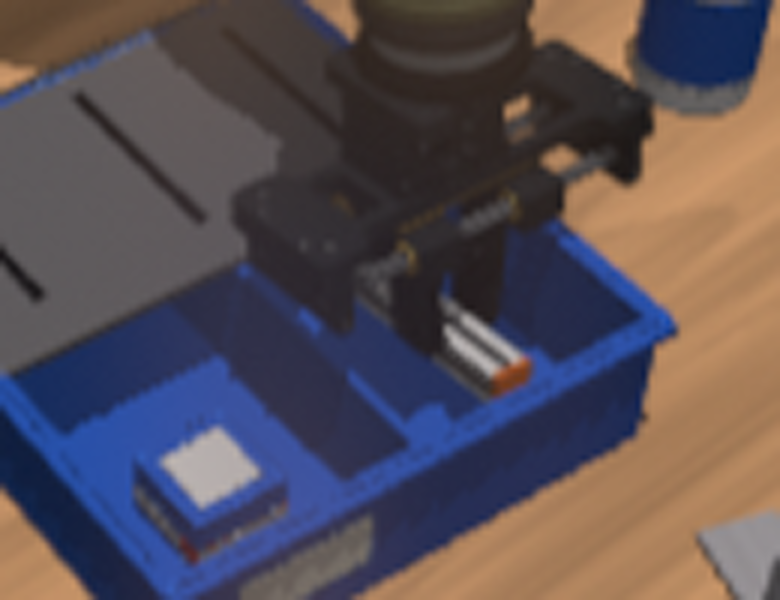

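```bash
cat > fk.py <<'E'
from h import *
from scipy.optimize import least_squares
import itertools
D=[([-1.10414434,0.68998099,-0.19451877,1.56636707,0.15731163,0.90247762,-0.21510359],[.262,.567,.404]),
([-.56,.56,-.42,1.9,.32,.74,.62],[.3763,.3426,.4044]),([-.03,.48,-.45,2.09,.34,.64,1.07],[.4277,.0981,.4046]),
([.69,.66,-.44,1.97,.47,.61,1.72],[.4447,-.2464,.3432]),([.22,.72,-.31,1.91,.38,.57,1.19],[.5342,-.0652,.3152]),
([-.35,.9,-.03,1.91,.41,.22,.72],[.556,.1536,.2115])]
def fk(q,P,sg):
    h,L1,L2,L3,a,b,c=P
    Z=lambda t:Ro.from_euler('z',t);Y=lambda t:Ro.from_euler('y',t)
    R=Z(sg[0]*q[0])*Y(q[1]); p=np.array([0,0,h])+R.apply([0,0,L1])
    R=R*Z(sg[1]*q[2]); p=p+R.apply([a,0,0]); R=R*Y(q[3]); p=p+R.apply([b,0,L2])
    R=R*Z(sg[2]*q[4])*Y(q[5]); p=p+R.apply([c,0,L3]); R=R*Z(sg[3]*q[6])
    return p,R
def fit():
    best=None
    for sg in itertools.product([-1,1],[-1,1],[-1,1]):
        sg=(*sg,-1)
        g=lambda P:np.concatenate([fk(q,P,sg)[0]-x for q,x in D])
        s=least_squares(g,[.33,.35,.35,.12,0,0,0])
        if best is None or s.cost<best[0].cost: best=(s,sg)
    return best
E
python3 - <<'E'
from fk import *
s,sg=fit();print(s.x.round(4),sg,s.fun.round(3))
for q,_ in D: print((fk(q,s.x,sg)[1].apply([0,0,1])).round(3))
E
```

```text
[ 7.180e-02  5.889e-01  3.090e-01 -3.730e-02 -5.480e-02  4.000e-04
 -5.180e-02] (-1, -1, 1, -1) [-0.021  0.007 -0.001 -0.001 -0.001 -0.005 -0.003  0.002 -0.007 -0.001
 -0.015 -0.006  0.009 -0.     0.001 -0.014  0.027  0.018]
[-0.233  0.074 -0.97 ]
[-0.329  0.259 -0.908]
[-0.164  0.356 -0.92 ]
[ 0.167  0.474 -0.864]
[-0.008  0.393 -0.919]
[ 0.08   0.149 -0.986]
```

```bash
cat > fk2.py <<'E'
from fk import *
def fit2():
    out=[]
    ds=[[0,0,-1]]*5+[None]
    for sg in itertools.product([-1,1],[-1,1],[-1,1]):
      for s6 in(1,-1):
        sg4=(*sg,-1)
        def g(v):
            P=v[:7];o=[]
            for (q,x),d in zip(D,ds):
                q=np.array(q,float).copy(); q[5]*=s6; q=q+np.r_[0,v[7],0,v[8],0,v[9],0]
                p,R=fk(q,P,sg4); o.append(p-x)
                if d: o.append(.3*(R.apply([0,0,1])-d))
            return np.concatenate(o)
        s=least_squares(g,[.33,.35,.35,.12,0,0,0,0,0,0]); out.append((s.cost,sg4,s6,s.x.round(3),np.abs(s.fun).max()))
    return sorted(out,key=lambda a:a[0])
for o in fit2()[:5]: print(o)
E
python3 fk2.py
```

```text
(np.float64(0.00047294574734739475), (-1, -1, -1, -1), 1, array([ 0.445,  0.539,  0.353,  0.242, -0.147,  0.106,  0.015,  0.264,
       -0.561,  0.301]), np.float64(0.0180353226090936))
(np.float64(0.0011994319242745657), (-1, -1, 1, -1), 1, array([ 0.292,  0.542, -0.007,  0.129, -0.137, -0.342,  0.009,  0.23 ,
        1.288, -1.57 ]), np.float64(0.022055102635614998))
(np.float64(0.001565550959820557), (-1, 1, 1, -1), 1, array([-0.245,  0.624,  0.244, -0.209, -0.456,  0.167,  0.022,  0.525,
       -1.045,  0.513]), np.float64(0.02563418784148186))
(np.float64(0.0015655509604964738), (-1, 1, -1, -1), 1, array([-0.245,  0.624, -0.244, -0.209, -0.456, -0.167,  0.022,  0.525,
        2.097, -2.628]), np.float64(0.025634269273403454))
(np.float64(0.013401144601978311), (-1, -1, -1, -1), -1, array([ 0.043,  0.61 ,  0.193,  0.084, -0.035, -0.103, -0.013,  0.012,
        0.053,  1.326]), np.float64(0.11837493506355541))
```

```bash
cat >> D2.py <<'E'
E
python3 - <<'E'
from fk import *
ds=[[0,0,-1]]*5+[None]
out=[]
for sg in itertools.product([-1,1],[-1,1],[-1,1],):
    def g(P):
        o=[]
        for (q,x),d in zip(D,ds):
            p,R=fk(q,P,(*sg,-1)); o.append(p-x)
            if d: o.append(.3*(R.apply([0,0,1])-d))
        return np.concatenate(o)
    for i in([.267,.293,.3425,.097,.05,.07,.07],[.267,.293,.3425,.097,-.05,-.07,-.07],[.33,.4,.4,.1,0,0,0]):
        s=least_squares(g,i); out.append((s.cost,sg,s.x.round(3),s.fun.round(3)))
out.sort(key=lambda a:a[0])
for o in out[:3]: print(o)
E
```

```text
(np.float64(0.0013653177120900202), (-1, -1, -1), array([ 0.229,  0.644,  0.354,  0.123, -0.011, -0.028,  0.076]), array([-0.028,  0.003,  0.008, -0.   , -0.001,  0.   , -0.01 , -0.003,
        0.011,  0.   ,  0.003,  0.   , -0.014,  0.002,  0.009,  0.   ,
        0.001,  0.   , -0.001, -0.007,  0.002,  0.001,  0.   ,  0.   ,
        0.004,  0.007, -0.002, -0.   ,  0.   ,  0.   ,  0.004,  0.021,
       -0.028]))
(np.float64(0.001365317712090022), (-1, -1, -1), array([ 0.229,  0.644,  0.354,  0.123, -0.011, -0.028,  0.076]), array([-0.028,  0.003,  0.008, -0.   , -0.001,  0.   , -0.01 , -0.003,
        0.011,  0.   ,  0.003,  0.   , -0.014,  0.002,  0.009,  0.   ,
        0.001,  0.   , -0.001, -0.007,  0.002,  0.001,  0.   ,  0.   ,
        0.004,  0.007, -0.002, -0.   ,  0.   ,  0.   ,  0.004,  0.021,
       -0.028]))
(np.float64(0.0013653177120900224), (-1, -1, -1), array([ 0.229,  0.644,  0.354,  0.123, -0.011, -0.028,  0.076]), array([-0.028,  0.003,  0.008, -0.   , -0.001,  0.   , -0.01 , -0.003,
        0.011,  0.   ,  0.003,  0.   , -0.014,  0.002,  0.009,  0.   ,
        0.001,  0.   , -0.001, -0.007,  0.002,  0.001,  0.   ,  0.   ,
        0.004,  0.007, -0.002, -0.   ,  0.   ,  0.   ,  0.004,  0.021,
       -0.028]))
```

```bash
cat > fk3.py <<'E'
from fk import D,Ro,np
from scipy.optimize import least_squares
Z=lambda t:Ro.from_euler('z',-t);Y=lambda t:Ro.from_euler('y',t)
def fk(q,v):
    t=v.reshape(-1,3); R=Ro.identity(); p=t[0].copy()*[0,0,1]
    for i in range(7):
        R=R*(Z(q[i]) if i%2==0 else Y(q[i])); 
        if i<6: p=p+R.apply(t[i+1])
        if i==5: pass
    return p,R
# t[1..6]: after joint i ; zero redundant z of roll-links
M=np.array([0,0,1, 1,1,0, 1,1,1, 1,1,0, 1,1,1, 1,1,0, 1,1,1],float)
def g(v):
    o=[fk(q,v*M)[0]-x for q,x in D]
    n=np.array(v).reshape(-1,3)
    return np.concatenate(o+[.003*(v*M-v0)])
v0=np.zeros(21);v0[2]=.3;v0[8]=.4;v0[14]=.35;v0[20]=.1
if __name__=='__main__':
    s=least_squares(g,v0.copy()); print((s.x*M).reshape(-1,3).round(3)); print(s.fun[:18].round(4)); np.save('v.npy',s.x*M)
    for q,x in D[-1:]: print(fk(q,s.x*M)[1].as_matrix().round(3))
E
python3 fk3.py; python3 -c "
from plant import r
s=r.get_state();from scipy.spatial.transform import Rotation as Ro
print(Ro.from_quat(s['eef_rot']).as_matrix().round(3),s['q'])"
```

```text
[[ 0.    -0.     0.301]
 [ 0.046 -0.002  0.   ]
 [-0.053 -0.002  0.577]
 [ 0.036 -0.03  -0.   ]
 [ 0.04  -0.03   0.336]
 [-0.041  0.007  0.   ]
 [ 0.036  0.007  0.139]]
[ 0.0002 -0.0004 -0.0002  0.001   0.0003  0.0002 -0.0007  0.0005 -0.0002
 -0.0007 -0.0008 -0.      0.0004  0.0014  0.0003 -0.     -0.0002 -0.0001]
[[-0.088 -0.986  0.143]
 [-0.996  0.087 -0.013]
 [ 0.    -0.144 -0.99 ]]
[[ 0.986  0.14   0.087]
 [-0.086 -0.012  0.996]
 [ 0.14  -0.99  -0.   ]] [-0.34943354  0.89956897 -0.03291044  1.91176798  0.41004782  0.22160616
  0.71956606]
```

```bash
cat > path.py <<'E'
from fk3 import *
from plant import r
v=np.load('v.npy'); s=r.get_state(); q0=np.array(s['q'])
R7=fk(q0,v)[1]; Ct=R7.inv()*Ro.from_quat(s['eef_rot'])
off=np.array(s['tool_pos'])-fk(q0,v)[0]
lo=np.array([-3,-.45,-1.45,.14,-.98,.05,-2.6]);hi=np.array([3,2.05,1.5,2.5,4.1,2.05,2.6])
def ik(p,R,q,reg=.02):
    def f(x):
        pp,RR=fk(x,v); e=((RR*Ct).inv()*R).as_rotvec()
        return np.r_[(pp+off-p)*10,e*5,reg*(x-q)]
    s=least_squares(f,np.clip(q,lo+1e-3,hi-1e-3),bounds=(lo,hi)); pp,RR=fk(s.x,v)
    return s.x,np.linalg.norm(pp+off-p),np.degrees(np.linalg.norm(((RR*Ct).inv()*R).as_rotvec()))
yaw=np.radians(-5.1); X=np.array([np.cos(yaw),np.sin(yaw),0]);Yt=np.array([-np.sin(yaw),np.cos(yaw),0]);Zt=np.array([0,0,1.])
# profile: TCP0 at grip
p0=np.array([.5832,.1515,.1832]); piv0=p0-.193*X; piv0[2]=.005
def tool(th,dx,dz):  # profile tilt th deg, pivot (bare bottom) shifted dx,dz (m)
    t=np.radians(th); rel=np.array([.193,.1782])
    c=np.cos(t)*rel[0]-np.sin(t)*rel[1]; z=np.sin(t)*rel[0]+np.cos(t)*rel[1]
    p=piv0+X*(c+dx)+Zt*(z+dz)
    x=X*np.cos(t)+Zt*np.sin(t); zz=Yt; y=np.cross(zz,x)
    return p,Ro.from_matrix(np.c_[x,y,zz])
E
python3 - <<'E'
from path import *
q=q0
def go(th,dx,dz):
    global q
    p,R=tool(th,dx,dz); q,e,a=ik(p,R,q)
    print(th,dx,dz,p.round(3),q.round(2),round(e*1000,1),round(a,2))
for k in(0,.5,1): go(8,0,.003+k*.01)
go(11,0,.013);go(13,0,.014);go(15,0,.0155)
for d in(.03,.06,.09,.12,.15): go(15,d,.0155+d*np.tan(np.radians(15)))
for z in (.05,.1,.15): go(15,.15,.056+z)
E
```

```text
8 0 0.003 [0.557 0.154 0.211] [-0.35  0.9  -0.04  1.91  0.41  0.23  0.72] 0.0 0.0
8 0 0.008 [0.557 0.154 0.216] [-0.34  0.89 -0.04  1.9   0.41  0.24  0.72] 0.0 0.0
8 0 0.013000000000000001 [0.557 0.154 0.221] [-0.34  0.88 -0.05  1.9   0.41  0.25  0.73] 0.0 0.0
11 0 0.013 [0.546 0.155 0.23 ] [-0.4   0.86  0.02  1.95  0.42  0.17  0.69] 0.0 0.0
13 0 0.014 [0.538 0.156 0.236] [-0.44  0.85  0.07  1.98  0.42  0.12  0.68] 0.0 0.0
15 0 0.0155 [0.531 0.156 0.243] [-0.48  0.83  0.13  2.02  0.42  0.07  0.66] 0.0 0.0
15 0.03 0.02353847577293368 [0.561 0.154 0.251] [-0.42  0.83  0.07  1.93  0.42  0.16  0.7 ] 0.0 0.0
15 0.06 0.03157695154586736 [0.59  0.151 0.259] [-0.36  0.83  0.02  1.84  0.41  0.25  0.75] 0.0 0.0
15 0.09 0.03961542731880104 [0.62  0.148 0.267] [-0.32  0.84 -0.03  1.75  0.39  0.33  0.79] 0.0 0.0
15 0.12 0.04765390309173472 [0.65  0.146 0.275] [-0.28  0.86 -0.06  1.65  0.37  0.42  0.84] 0.0 0.0
15 0.15 0.0556923788646684 [0.68  0.143 0.283] [-0.24  0.88 -0.09  1.55  0.36  0.49  0.89] 0.0 0.0
15 0.15 0.10600000000000001 [0.68  0.143 0.333] [-0.23  0.81 -0.12  1.52  0.33  0.6   0.93] 0.0 0.0
15 0.15 0.156 [0.68  0.143 0.383] [-0.22  0.76 -0.14  1.47  0.3   0.7   0.96] 0.0 0.0
15 0.15 0.206 [0.68  0.143 0.433] [-0.21  0.71 -0.15  1.4   0.28  0.81  1.  ] 0.0 0.0
```

```bash
cat >> path.py <<'E'
from h import proj,Ro as _R
def capnow(L=.240):
    s=r.get_state(); R=_R.from_quat(s['eef_rot']); p=np.array(s['tool_pos'])
    # in tool frame: profile underside is .1782 ahead (y), bare end at x=-.193, cap at L-.193
    f=lambda x,y,z:p+R.apply([x,y,z])
    return {'capctr':f(L-.193,.1682,0),'captop':f(L-.193,.1582,0),'capbot':f(L-.193,.1782,0),'barebot':f(-.193,.1782,0),'baretop':f(-.193,.1582,0)}
def rows(wps):
    s=r.get_state(); R0=_R.from_quat(s['eef_rot']); p0_=np.array(s['tool_pos'])
    for w in wps:
        p,R=tool(*w); d=R0.inv().apply(p-p0_); a=np.degrees((R0.inv()*R).as_rotvec())/45
        print(w,'d',d.round(4),'w',a.round(3))
E
python3 - <<'E'
from path import *
c=capnow(); 
for k in c: print(k,c[k].round(4),((proj('scene',c[k])[0]-[260,160])*6).round())
rows([(8,.005,.008),(10,.01,.012),(12,.015,.014),(13.5,.018,.015),(15,.02,.016)])
E
```

```text
capctr [0.6245 0.1482 0.0522] [508. 378.]
captop [0.6231 0.1483 0.0621] [509. 361.]
capbot [0.6259 0.1481 0.0423] [508. 394.]
barebot [0.3892 0.1688 0.0086] [207. 161.]
baretop [0.3864 0.1691 0.0284] [205. 130.]
(8, 0.005, 0.008) d [ 0.0076 -0.0031 -0.0003] w [-0.     0.002  0.002]
(10, 0.01, 0.012) d [ 0.0068 -0.013  -0.0003] w [-0.     0.002 -0.043]
(12, 0.015, 0.014) d [ 0.0054 -0.0207 -0.0003] w [-0.     0.002 -0.087]
(13.5, 0.018, 0.015) d [ 0.0035 -0.026  -0.0003] w [-0.     0.002 -0.121]
(15, 0.02, 0.016) d [ 0.0004 -0.0312 -0.0003] w [-0.     0.002 -0.154]
```

Request:
arm_command --deltas '[{"dx": 0.008,"dy": -0.003,"dz": 0,"wx": 0,"wy": 0,"wz": 0},{"dx": 0.007,"dy": -0.013,"dz": 0,"wx": 0,"wy": 0,"wz": -0.043},{"dx": 0.005,"dy": -0.021,"dz": 0,"wx": 0,"wy": 0,"wz": -0.087},{"dx": 0.003,"dy": -0.026,"dz": 0,"wx": 0,"wy": 0,"wz": -0.121},{"dx": 0,"dy": -0.031,"dz": 0,"wx": 0,"wy": 0,"wz": -0.154}]'

```text
clock: 15.2
tool_pos: [0.5533, 0.1538, 0.2422]
eef_rot: [0.704, 0.061, 0.124, -0.696]
contact_force: [-0.4, 1.2, -1.4]
opening: 0.216
```

```bash
python3 - <<'E'
from path import *
import cv2
s=r.get_state(); print(s['tool_pos'],s['contact_force'].round(1),s['moment'].round(2),s['opening'],s['q'].round(2))
c=capnow(); 
for k in c: print(k,c[k].round(4),((proj('scene',c[k])[0]-[260,160])*6).round())
t=np.tan(np.radians(15))
rows([(15,.02,.016)]+[(15,d,.0108+d*t) for d in(.04,.06,.08,.1,.13,.16)])
im=r.snapshot('scene'); cv2.imwrite('pics/scene10.png',cv2.resize(im[160:260,260:390,::-1],None,fx=6,fy=6,interpolation=cv2.INTER_CUBIC))
E
```

```text
[0.55326217 0.15379969 0.24216582] [-0.4  1.2 -1.4] [-0.01  0.21  0.04] 0.2160782241299487 [-0.44  0.85  0.1   1.97  0.43  0.1   0.67]
capctr [0.6419 0.1459 0.0919] [542. 342.]
captop [0.6393 0.1461 0.1016] [541. 323.]
capbot [0.6445 0.1456 0.0823] [544. 361.]
barebot [0.4136 0.1664 0.02  ] [235. 172.]
baretop [0.4085 0.1669 0.0393] [229. 138.]
(15, 0.02, 0.016) d [-0.0023 -0.0016  0.0004] w [-0.    -0.001  0.001]
(15, 0.04, np.float64(0.021517967697244907)) d [ 0.0184 -0.0017  0.0004] w [-0.    -0.001  0.001]
(15, 0.06, np.float64(0.02687695154586736)) d [ 0.0391 -0.0017  0.0004] w [-0.    -0.001  0.001]
(15, 0.08, np.float64(0.032235935394489816)) d [ 0.0598 -0.0017  0.0004] w [-0.    -0.001  0.001]
(15, 0.1, np.float64(0.03759491924311227)) d [ 0.0805 -0.0017  0.0004] w [-0.    -0.001  0.001]
(15, 0.13, np.float64(0.04563339501604595)) d [ 0.1116 -0.0017  0.0005] w [-0.    -0.001  0.001]
(15, 0.16, np.float64(0.05367187078897963)) d [ 0.1426 -0.0017  0.0005] w [-0.    -0.001  0.001]
```

View pics/scene10.png

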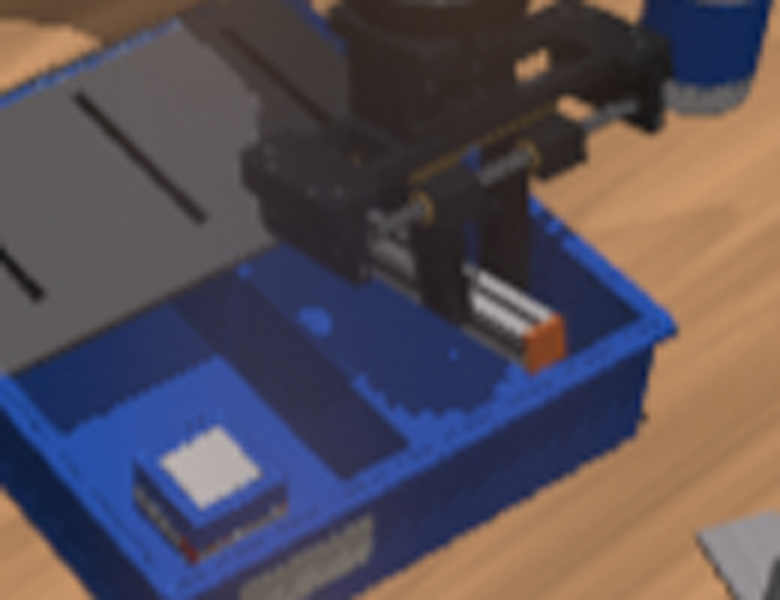

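Request:
arm_command --deltas '[{"dx": 0.006,"dy": -0.002,"dz": 0,"wx": 0,"wy": 0,"wz": 0},{"dx": 0.018,"dy": -0.002,"dz": 0,"wx": 0,"wy": 0,"wz": 0},{"dx": 0.032,"dy": -0.002,"dz": 0,"wx": 0,"wy": 0,"wz": 0},{"dx": 0.046,"dy": -0.002,"dz": 0,"wx": 0,"wy": 0,"wz": 0},{"dx": 0.06,"dy": -0.002,"dz": 0,"wx": 0,"wy": 0,"wz": 0}]'

```text
clock: 15.75
tool_pos: [0.611, 0.1482, 0.2595]
eef_rot: [0.704, 0.06, 0.123, -0.696]
contact_force: [0.5, 0.4, -1.3]
opening: 0.221
```

```bash
python3 - <<'E'
from path import *
import cv2
s=r.get_state(); print(s['tool_pos'],s['contact_force'].round(1),s['moment'].round(2),s['opening'],s['q'].round(2))
c=capnow(); 
for k in c: print(k,c[k].round(4),((proj('scene',c[k])[0]-[260,160])*6).round())
t=np.tan(np.radians(15))
rows([(15,d,.0108+d*t) for d in(.1,.13,.16)])
im=r.snapshot('scene'); cv2.imwrite('pics/scene11.png',cv2.resize(im[160:260,260:390,::-1],None,fx=6,fy=6,interpolation=cv2.INTER_CUBIC))
E
```

```text
[0.61098531 0.14824543 0.25952934] [ 0.5  0.4 -1.3] [0.05 0.18 0.02] 0.22145666286458052 [-0.33  0.85 -0.01  1.79  0.43  0.28  0.74]
capctr [0.6994 0.1403 0.1091] [636. 397.]
captop [0.6968 0.1405 0.1188] [635. 378.]
capbot [0.7019 0.1401 0.0994] [637. 416.]
barebot [0.471  0.161  0.0376] [302. 210.]
baretop [0.4658 0.1614 0.057 ] [298. 176.]
(15, 0.1, np.float64(0.03759491924311227)) d [0.02   0.     0.0008] w [ 0.    -0.002 -0.002]
(15, 0.13, np.float64(0.04563339501604595)) d [ 0.0511 -0.      0.0008] w [ 0.    -0.002 -0.002]
(15, 0.16, np.float64(0.05367187078897963)) d [ 0.0821 -0.0001  0.0009] w [ 0.    -0.002 -0.002]
```

View pics/scene11.png

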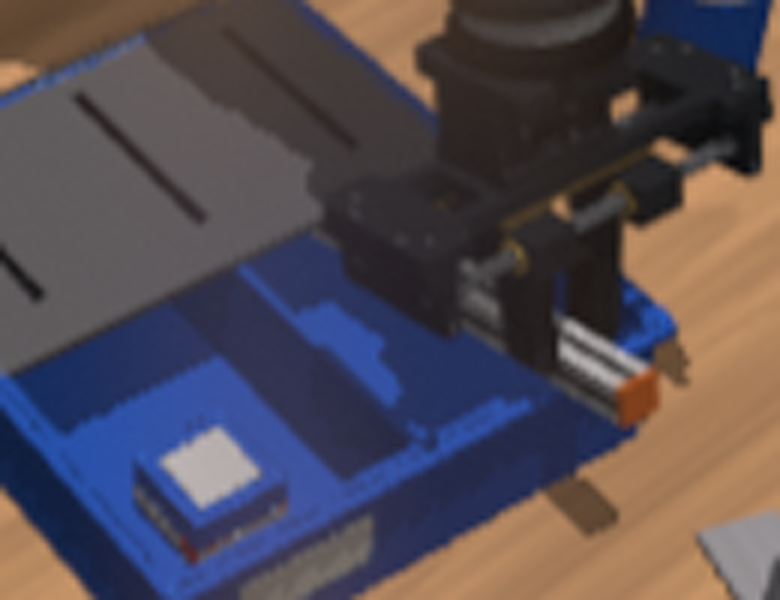

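Request:
arm_command --deltas '[{"dx": 0.01,"dy": 0,"dz": 0,"wx": 0,"wy": 0,"wz": 0},{"dx": 0.025,"dy": 0,"dz": 0,"wx": 0,"wy": 0,"wz": 0},{"dx": 0.042,"dy": 0,"dz": 0,"wx": 0,"wy": 0,"wz": 0},{"dx": 0.06,"dy": 0,"dz": 0,"wx": 0,"wy": 0,"wz": 0},{"dx": 0.075,"dy": 0,"dz": 0,"wx": 0,"wy": 0,"wz": 0}]'

```text
clock: 16.3
tool_pos: [0.6824, 0.1421, 0.2787]
eef_rot: [0.705, 0.06, 0.123, -0.696]
contact_force: [0.4, -0.1, -0.9]
opening: 0.222
```

Request:
arm_command --deltas '[{"dx": 0.008,"dy": 0,"dz": 0,"wx": 0,"wy": 0,"wz": 0},{"dx": 0.015,"dy": -0.001,"dz": 0,"wx": 0,"wy": 0,"wz": 0},{"dx": 0.02,"dy": -0.002,"dz": 0,"wx": 0,"wy": 0,"wz": 0},{"dx": 0.02,"dy": -0.002,"dz": 0,"wx": 0,"wy": 0,"wz": 0},{"dx": 0.02,"dy": -0.002,"dz": 0,"wx": 0,"wy": 0,"wz": 0}]'

```text
clock: 16.8
tool_pos: [0.6997, 0.1412, 0.2855]
eef_rot: [0.705, 0.061, 0.122, -0.696]
contact_force: [-0.3, 0.5, -1.5]
opening: 0.22
```

```bash
python3 - <<'E'
from path import *
import cv2
s=r.get_state(); print(s['tool_pos'],s['contact_force'].round(1),s['moment'].round(2),s['opening'],s['q'].round(2))
c=capnow(); 
for k in c: print(k,c[k].round(4),((proj('scene',c[k])[0]-[240,140])*4).round())
im=r.snapshot('scene'); cv2.imwrite('pics/scene12.png',cv2.resize(im[140:290,240:430,::-1],None,fx=4,fy=4,interpolation=cv2.INTER_CUBIC))
R=_R.from_quat(s['eef_rot']); print('up in tool',R.inv().apply([0,0,1]).round(3))
E
```

```text
[0.69969054 0.14124038 0.28548281] [-0.3  0.5 -1.5] [0.01 0.28 0.02] 0.22035755488300998 [-0.22  0.9  -0.13  1.5   0.4   0.53  0.87]
capctr [0.788  0.1334 0.135 ] [615. 407.]
captop [0.7854 0.1336 0.1447] [615. 394.]
capbot [0.7905 0.1332 0.1253] [615. 421.]
barebot [0.5595 0.1536 0.0637] [360. 265.]
baretop [0.5544 0.1541 0.083 ] [357. 241.]Traceback (most recent call last):
  File "<stdin>", line 7, in <module>
NameError: name '_R' is not defined
```

View pics/scene12.png

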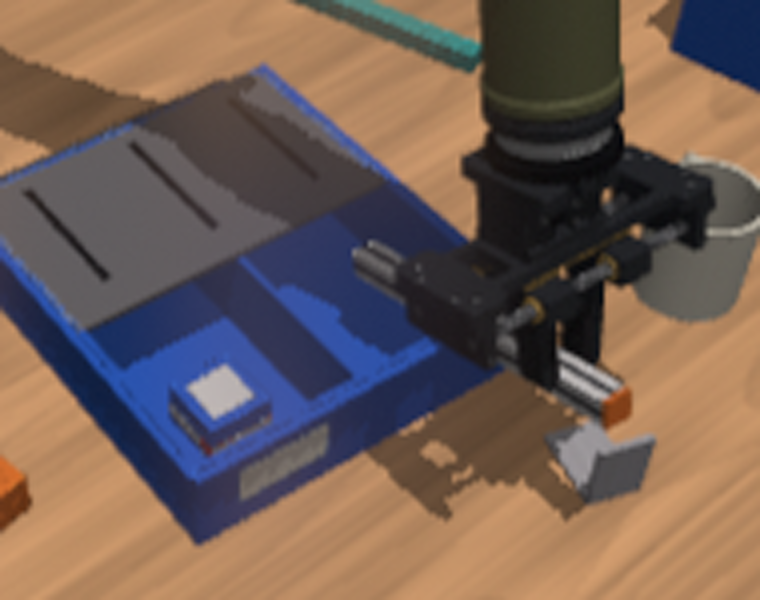

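The bare end is clear of the lid (crop pixel 365,258), so I'll lift straight up.

Request:
arm_command --deltas '[{"dx": 0.003,"dy": -0.012,"dz": 0,"wx": 0,"wy": 0,"wz": 0},{"dx": 0.01,"dy": -0.036,"dz": 0,"wx": 0,"wy": 0,"wz": 0},{"dx": 0.018,"dy": -0.068,"dz": 0,"wx": 0,"wy": 0,"wz": 0},{"dx": 0.027,"dy": -0.1,"dz": 0,"wx": 0,"wy": 0,"wz": 0},{"dx": 0.034,"dy": -0.126,"dz": 0,"wx": 0,"wy": 0,"wz": 0}]'

```text
clock: 17.35
tool_pos: [0.7004, 0.1411, 0.4194]
eef_rot: [0.704, 0.062, 0.124, -0.697]
contact_force: [0.6, -0.0, -2.1]
opening: 0.221
```

Request:
arm_command --deltas '[{"dx": 0.004,"dy": -0.015,"dz": 0,"wx": 0,"wy": 0,"wz": 0},{"dx": 0.006,"dy": -0.023,"dz": 0,"wx": 0,"wy": 0,"wz": 0},{"dx": 0.006,"dy": -0.023,"dz": 0,"wx": 0,"wy": 0,"wz": 0},{"dx": 0.006,"dy": -0.023,"dz": 0,"wx": 0,"wy": 0,"wz": 0},{"dx": 0.006,"dy": -0.023,"dz": 0,"wx": 0,"wy": 0,"wz": 0}]'

```text
clock: 17.85
tool_pos: [0.7, 0.1409, 0.4384]
eef_rot: [0.705, 0.06, 0.122, -0.696]
contact_force: [-0.3, 0.5, -1.1]
opening: 0.218
```

Request:
arm_command --deltas '[{"dx": 0,"dy": 0,"dz": 0,"wx": 0,"wy": 0,"wz": 0},{"dx": 0,"dy": 0,"dz": 0,"wx": 0,"wy": 0,"wz": 0},{"dx": 0,"dy": 0,"dz": 0,"wx": 0,"wy": 0,"wz": 0},{"dx": 0,"dy": 0,"dz": 0,"wx": 0,"wy": 0,"wz": 0},{"dx": 0,"dy": 0,"dz": 0,"wx": 0,"wy": 0,"wz": 0}]'

```text
clock: 18.35
tool_pos: [0.7004, 0.141, 0.4399]
eef_rot: [0.704, 0.061, 0.123, -0.696]
contact_force: [0.6, 0.1, -1.3]
opening: 0.219
```

```bash
python3 - <<'E'
from path import *
import cv2
s=r.get_state(); print(s['tool_pos'],s['contact_force'].round(1),s['qd'].round(3),s['opening'],s['q'].round(2))
c=capnow(); 
for k in c: print(k,c[k].round(4),proj('scene',c[k])[0].round())
cv2.imwrite('pics/scene13.png',r.snapshot('scene')[:,:,::-1]); cv2.imwrite('pics/top13.png',r.snapshot('top')[:,:,::-1])
E
```

```text
[0.7003915  0.14098717 0.43990098] [ 0.6  0.1 -1.3] [ 0.001 -0.001 -0.001  0.     0.     0.001 -0.   ] 0.21913778842968656 [-0.18  0.73 -0.21  1.36  0.33  0.84  0.97]
capctr [0.7888 0.1331 0.2895] [408. 194.]
captop [0.7862 0.1334 0.2992] [408. 190.]
capbot [0.7914 0.1329 0.2798] [408. 198.]
barebot [0.5604 0.1535 0.218 ] [334. 163.]
baretop [0.5553 0.1539 0.2373] [334. 156.]
```

View pics/scene13.png

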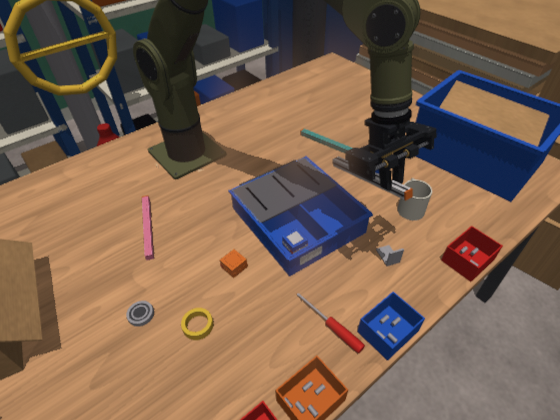

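View pics/top13.png

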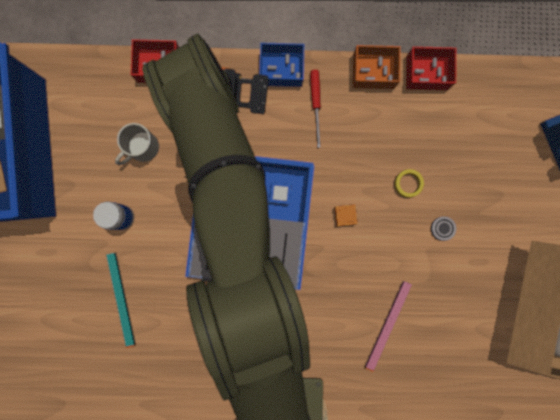

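```bash
python3 -c "
from plant import r
print(r.finish_job())"
```

```text
the job is handed in; nothing more can be done
None
```

The swap is done and handed in at about 18.5 s on the robot's clock, well under the 64 s limit.

- **Carton:** I lowered the small blue box onto the floor of the empty right bay in about 1 mm steps. Touchdown pressed with about 10 N. I then released it, and the last pictures show it lying flat and clear of the walls and lid.
- **Profile:** I gripped the aluminium profile on its visible half and tilted it 15 degrees, capped end up. It slid out along its own axis from under the half lid, and I then lifted it straight up.
- **Last checks:** The arm was at rest with the profile still in the gripper (opening about 19 mm). From the arm pose, the profile's lowest point was about 218 mm above the bench, roughly 138 mm above the rim. The orange cap appeared at the pixel that pose predicts, so it had not visibly slipped. The readings after each move showed no unexpected contact force. The bystanders I could make out were where they started, though the arm hid part of the top view.
- **Disagreement:** The two cameras differed by about 6 mm in x for the tray and the carton. I used values in between, and the margins absorbed the difference.

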